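# Change the bayonet filter cartridge of a drip-irrigation head

### The job

Change the filter in the grey drip-irrigation head: push the used cartridge down against its spring, turn it anticlockwise, lift it out and stand it upright in the terracotta saucer. Then fit the spare of the same size: drop its lugs through the two slots, push it fully down, turn it clockwise to its stop and let it spring up into the lock, so that it cannot turn back. Leave the larger spare and the other things on the bench where they are.

Things in the scene. Friction and masses are not known exactly. Their poses are not given: they have to be found in the camera images.
- filter_head: Grey filter head fixed to the bench: base plate 110 x 90 x 8 mm, round housing 72 mm across, hose tails to its +y and -y (out to 76 mm, axis 26 mm high). Origin: centre of the underside, on the socket's upright axis. Height of a cartridge's origin above it: lugs enter slots 34 mm, meets spring plate 23, locked 20, fully pushed 15 (flange on rim); turns only below 16.5.
- head_mouth (a point): Centre of the socket's mouth, on the rim, 56 mm above the head's origin. Round mouth 44 mm across with two slots 14 mm wide (59 mm across their ends) at the head's +x and -x, each marked by an upright metal rib on the outside wall. Anticlockwise turning is blocked at the slots.
- head_lock (a point): Point on the rim, 28 mm from the axis, over the locked place of a lug: 75 deg clockwise (from above) of the head's +x; the other lug locks opposite. There a hard stop ends the turn (lug axis 69 to 77 deg from the slots is the locked range) and the lugs rise 3 mm into notches when let up.
- spring_plate (a joint): Steel spring plate under the cartridge inside the head, in m, grows as it is pressed down: -0.003 empty, 0 with a locked cartridge (pushing up about 6 N), 0.005 with the cartridge fully down (8.5 N).
- used_cartridge: Used filter cartridge, at the start locked in the head. Origin: centre of its underside; z up. White body 40 mm across, underside edge bevelled; two lugs at +x and -x, 10 mm wide, tips 54 mm apart, 22 to 28 mm above the origin; white cap flange 62 mm across, 41 to 47 mm up; grip wing along x on top, 44 mm long, 14 mm thick (y), 47 to 75 mm up. 0.12 kg. A half turn makes no difference.
- spare_cartridge: Spare filter cartridge that fits the head, standing upright on the bench; same shape, sizes and axes as the used one.
- large_cartridge: Larger spare cartridge for another head, standing upright on the bench: same style but flange 80 mm across, 98 mm high; does not fit, to be left alone. Origin: centre of its underside.
- saucer: Round terracotta saucer fixed on the bench, 152 mm across at the rim, 26 mm high, flat floor about 110 mm across, 6 mm above its origin (centre of its underside).
- rose: Bystander: brass watering rose, 70 mm across, 59 mm high, standing on its face. Origin: centre of underside.
- pots: Bystander: stack of small black plastic pots, 77 mm across, 108 mm high. Origin: centre of underside.
- secateurs: Bystander: secateurs lying flat, about 67 x 191 x 17 mm. Origin: centre of underside.
Mind the look-alikes: they are no part of the job. Leave any blue or purple look-alike of the saucer alone. What is shaped like the spare_cartridge but green is not meant.

How it is judged (in metres and radians):
On the way, in this order (a step that is already met when the one before it is completed fails the run):
1. the used cartridge is unlocked and lifted out of the head (z of used_cartridge in the frame of filter_head above 0.06 m), for 0.1 s.
2. the used cartridge stands upright in the saucer, let go (horizontal distance between used_cartridge and saucer below 0.042 m and angle between used_cartridge's own z axis and vertical below 0.15 rad and z of used_cartridge in the frame of saucer below 0.012 m and linear speed of used_cartridge below 0.03 m/s and contact force between used_cartridge and the fingers below 0.1 N), for 0.2 s.
3. the fitting spare is pushed down in the head with its lugs through the slots (z of spare_cartridge in the frame of filter_head below 0.0175 m and horizontal distance between spare_cartridge and filter_head below 0.006 m and angle between the x axis of spare_cartridge and the x axis of filter_head, either way round below 0.5 rad), for 0.05 s.
4. the spare is turned clockwise to its stop and sprung up into the lock (horizontal distance between spare_cartridge and filter_head below 0.005 m and z of spare_cartridge in the frame of filter_head between 0.0175 and 0.0225 m and angle between the x axis of spare_cartridge and the x axis of filter_head, either way round above 1.13 rad and angle between spare_cartridge's own z axis and vertical below 0.1 rad and linear speed of spare_cartridge below 0.02 m/s), for 0.2 s.
At the end, for the whole second after the job is handed in: Spare of the same size in the head: centred within 5 mm, upright (0.1 rad), turned at least 65 deg clockwise from the slots and sprung up (origin 17.5 to 22.5 mm above the head's). Used one standing on the saucer's floor within 42 mm of its centre, upright (0.15 rad). Both at rest, let go (all of step 2 and all of step 4 and contact force between spare_cartridge and the fingers below 0.1 N); the robot touches nothing.
It fails at once if large cartridge moved by more than 30 mm (distance of large_cartridge from where it was at the start of the episode above 0.03 m).
It fails at once if rose moved by more than 30 mm (distance of rose from where it was at the start of the episode above 0.03 m).
It fails at once if pots moved by more than 30 mm (distance of pots from where it was at the start of the episode above 0.03 m).
It fails at once if secateurs moved by more than 30 mm (distance of secateurs from where it was at the start of the episode above 0.03 m).
It also fails if it takes over 67 s, if anything falls off the work surface, if the arm or the gripper's body presses on something with over 40 N, if the wrist force passes 120 N, or if a joint passes its speed limit or range.

### The arm

A 7-joint arm with a two-finger parallel gripper is mounted at the origin on the work surface; the furniture and walls round the work are solid. World frame = base frame: x ahead of the robot, y to its left, z up, the work surface at z = 0. Lengths are in mm, angles in rad, forces in N, time in s.
With the tool pointing down it reaches from about 350 to 900 mm from the base axis. Payload 19.9 kg.
Tool frame: the origin (TCP) lies between the finger pads; the fingertips stand 11 mm ahead of it and the grasp point (between the pads) lies 8 mm behind it; x points along the fingers, y is the direction in which the jaws open and shut, and the axes are right-handed (so a half turn about x gives the same grasp; the last joint's range is limited). The gripper opens to 85 mm and grips with 20 to 120 N. Pads are 22 mm wide; open, the fingers measure 114 mm over their backs; the gripper's body (76 mm by 85 mm) begins 54 mm behind the grasp point. The pads swing forward as they close: fully open they stand 13 mm farther back than shut.
Start: joints at [1.246, 0.417, -0.01, 1.614, 0.005, 1.111, -0.053], TCP at [174.399, -600.156, 242.26] pointing down, gripper open.
Joint ranges: [-2.81, 2.81], [-0.39, 2.02], [-1.27, 1.25], [0.06, 2.57], [-1.19, 4.33], [0.19, 2], [-2.82, 2.82]. Speed limits (rad/s): [1.89, 1.89, 2.39, 2.39, 3.01, 3.01, 3.01].

### API

Orientations are given as a rotation vector (axis times angle).
In Python, from cell import arm, grab_frame, workorder gives the robot as it stands. The module is installed in compiled form; this text tells all that it offers.
- The arm moves only by the tool jog_arm, never from a script. Its argument "rows" is a list of rows, each an object with "angular": the turn, a rotation vector about the tool's x, y, z in rad, a list of three; "delta_pos": the shift along the tool's x, y, z in m, a list of three; "hand": the opening in per cent of the stroke, from 0 (shut) to 100 (fully open). In form: [{"angular": [ax, ay, az], "delta_pos": [dx, dy, dz], "hand": hand}, ...]. A call has exactly 8 rows; each row is the pose to reach, as a shift and turn from the pose commanded when the call began, along the tool's axes at that moment; what a row does not reach only later rows make up. A row lasts 1/12 s, in which the tool goes at most 41.7 mm and 7.16 degrees, less where a joint would pass 70% of its speed; a pose out of reach is approached as far as the arm can. A call with a gripper value outside its range is refused whole. The fingers move at their own pace and stop on an object; the grip force is fixed at half the most. Time passes only in rows, so rows that repeat a pose let the fingers close, or fill a call up. It gives the time, the measured TCP pose, the force and the opening at its end, in the units of the state.
- arm.get_state(): the state, without advancing time (a new reading comes with each control period).
- grab_frame(name): name is "scene" or "side" or "wrist"; returns a dict with "color" (400x640x3 uint8, red, green, blue), "fovy" (degrees; the focal length in pixels is half the picture's height over the tangent of half this angle, whatever the lens; pixels are square), "cx", "cy" (the principal point, pixels), "rvec" (rotation vector, rad) and "tvec" (3), from world to camera coordinates, as OpenCV has them. Camera axes: x right, y down, z forward; pixel columns grow to the right and rows downward; lengths in mm; the calibration is good to about 2 mm. A picture is of the moment at which its call begins. There is no depth.
- workorder.finish_job(): hands the job in, once; it reports no verdict.
The state is a dict: "time_s": time; "joint_pos": joint angles; "dq": joint speeds; "joint_efforts": joint torques, N m; "tcp_pos": TCP position; "ee_rot": TCP orientation; "wrist_force": force on the tool from outside, world axes, zero at the start; "wrist_torque": the same for the moment, N m; "opening": opening from 0.0 (shut) to 1.0 (fully open).
Only numpy, scipy, OpenCV 4.12 (cv2) and the standard library are available. Lean on these libraries where they do the work, as an engineer would, in place of code of your own. Each camera call takes 0.05 s, during which the arm holds its last target.

## Working session

There is one attempt and no reset: what is moved stays moved. The work goes in short steps, Python scripts to look and compute and a tool call to move; the robot and the scene stay as the last step left them, time stands still between calls to the robot, and variables do not carry over. Pictures are saved under pics/ and viewed, and the job is handed in when it is done.

Besides the shell and the picture viewer there is one more tool, called after "Call:" in YAML: its name, and indented under it one key for each argument. jog_arm: Moves the arm, as the interface text tells. Its arguments: {"type":"object","properties":{"rows":{"type":"array"}},"required":["rows"]}

```bash
mkdir -p pics; ls
cat > h.py <<'E'
import numpy as np, cv2
from cell import arm, grab_frame, workorder
from scipy.spatial.transform import Rotation as R
def grab(n,f):
    d=grab_frame(n); cv2.imwrite(f'pics/{f}.png',d['color'][:,:,::-1]); 
    np.savez(f'pics/{f}.npz',**d); return d
def K(d):
    f=200/np.tan(np.radians(d['fovy'])/2); return np.array([[f,0,d['cx']],[0,f,d['cy']],[0,0,1.]],float)
def load(f): return {k:v for k,v in np.load(f'pics/{f}.npz').items()}
def atz(d,u,v,z):
    M=R.from_rotvec(np.ravel(d['rvec'])).as_matrix(); t=np.ravel(d['tvec'])
    c=-M.T@t; r=M.T@np.linalg.inv(K(d))@np.array([u,v,1.]); s=(z-c[2])/r[2]; return c+s*r
def proj(d,P):
    p,_=cv2.projectPoints(np.array(P,float).reshape(-1,3),np.ravel(d['rvec']).astype(float),np.ravel(d['tvec']).astype(float),K(d),None); return p[:,0]
def crop(f,x0,y0,x1,y1,s,o):
    im=cv2.imread(f'pics/{f}.png')[y0:y1,x0:x1]; cv2.imwrite(f'pics/{o}.png',cv2.resize(im,None,fx=s,fy=s,interpolation=cv2.INTER_CUBIC))
E
python3 - <<'E'
from h import *
for n in ['scene','side','wrist']:
    d=grab(n,n+'0'); M=R.from_rotvec(np.ravel(d['rvec'])).as_matrix(); print(n,d['fovy'],d['cx'],d['cy'],-M.T@np.ravel(d['tvec']))
print(arm.get_state())
E
```

```text
pics
scene 55.769511127385 316.2400614251212 198.89803451578345 [157.54614732 624.19491882 808.47073134]
side 47.68574434856785 318.66738055491385 194.70444726806036 [  353.83138159 -1215.98759188   784.54817404]
wrist 65.77675195769976 320.27085238467373 202.44053484366717 [ 238.63464133 -581.51801346  373.08540725]
{'time_s': 0.15, 'joint_pos': array([ 1.24649108,  0.41780044, -0.01033347,  1.61402661,  0.00467359,
        1.1106773 , -0.05302023]), 'dq': array([ 0.00032691, -0.00271851,  0.00080452, -0.00149693,  0.00160203,
       -0.00071977,  0.0009401 ]), 'joint_efforts': array([-8.44293172e-04, -8.64754701e+01,  6.78114686e-01, -4.35055339e+01,
        1.90744700e-02,  5.81355533e-03, -2.46225193e-05]), 'tcp_pos': array([ 174.35651913, -599.93063336,  241.83045441]), 'ee_rot': array([ 2.07001356,  0.29561201, -2.07035762]), 'wrist_force': array([-0.46206498,  1.04480976, -0.71489244]), 'wrist_torque': array([ 0.00958533, -0.04377161, -0.03943077]), 'opening': 1.0014828512542802}
```

View pics/scene0.png

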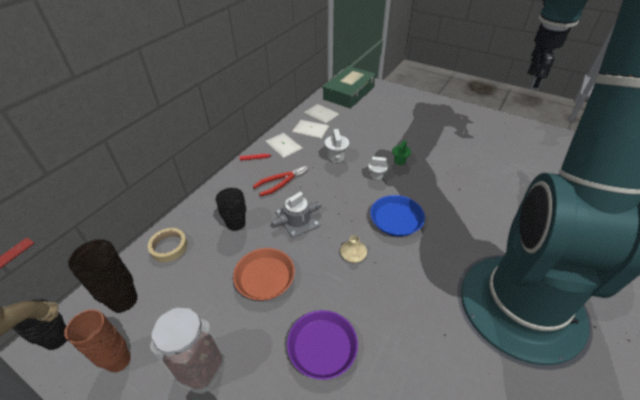

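View pics/side0.png

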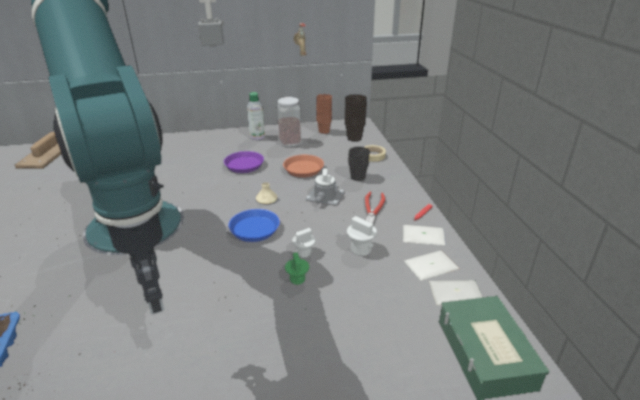

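View pics/wrist0.png

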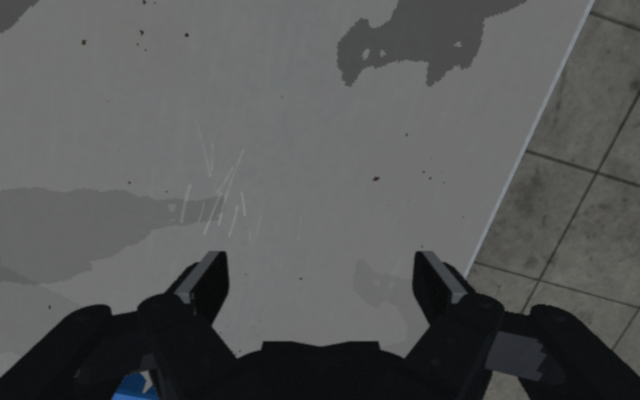

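The scene view shows:
- Head with the used cartridge at (297,212), terracotta saucer at (264,275), and blue and purple saucers at (397,216) and (321,345).
- White cartridges at (377,168), which is small, and (337,147), which is larger, plus a green one at (401,151).

I'll enlarge these to confirm which is which.

Run:
```python
from h import *
crop('scene0',310,120,430,200,6,'c1'); crop('scene0',220,180,340,300,5,'c2'); crop('side0',270,150,390,290,4,'c3')
```

```text
(no output)
```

View pics/c1.png

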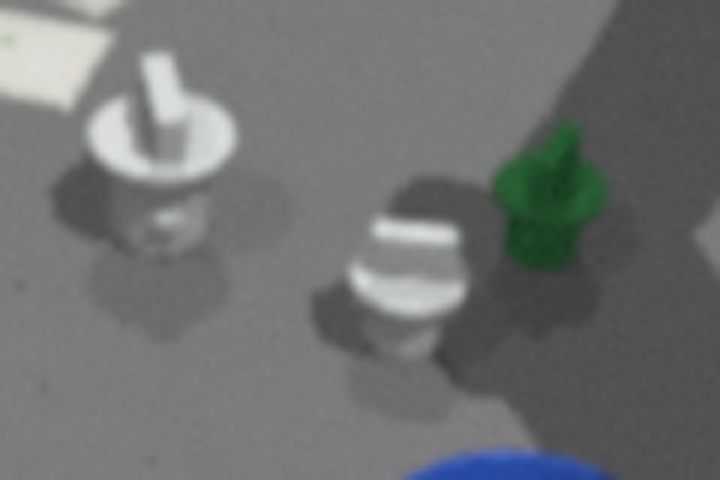

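View pics/c2.png

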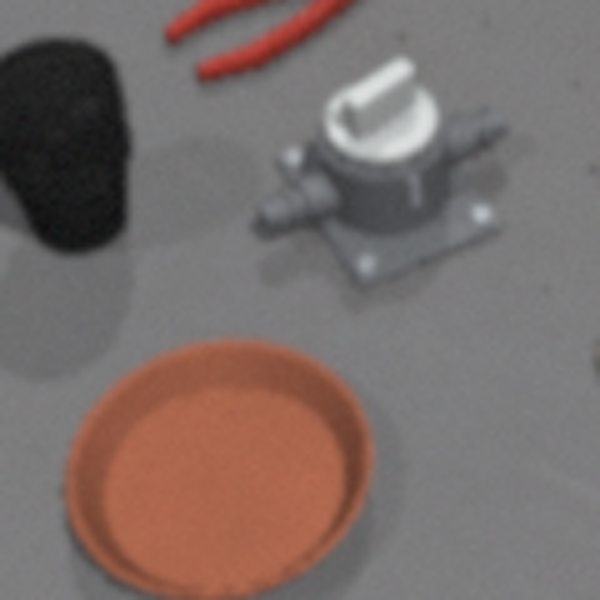

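View pics/c3.png

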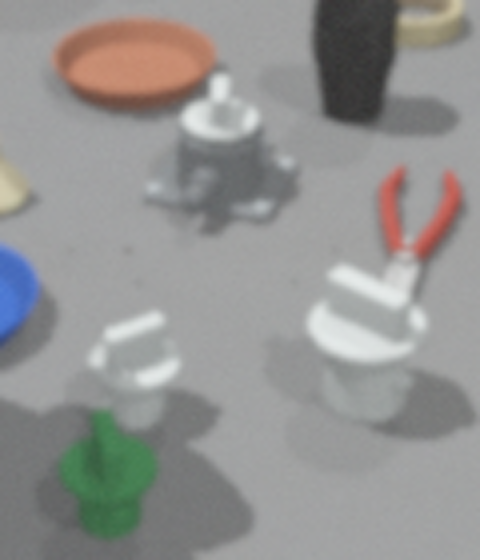

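Run:
```python
from h import *
s=load('scene0'); d=load('side0')
def c(x,y,x0,y0,k): return x/k+x0-.5+.5/k, y/k+y0-.5+.5/k
def S(n,c1,z): print(n,np.round(c1,1),np.round(atz(s,*c1,z)[:2]))
def D(n,c1,z): print(n,'side',np.round(c1,1),np.round(atz(d,*c1,z)[:2]))
S('spare wing L',c(377,226,310,120,6),75);S('spare wing R',c(457,235,310,120,6),75)
D('spare wing L',c(107,332,270,150,4),75);D('spare wing R',c(163,318,270,150,4),75)
S('used wing a',c(405,68,220,180,5),95);S('used wing b',c(353,108,220,180,5),95)
D('used wing a',c(219,88,270,150,4),95)
S('flange L',c(325,118,220,180,5),67);S('flange R',c(438,118,220,180,5),67)
D('flange L',c(180,118,270,150,4),67);D('flange R',c(261,118,270,150,4),67)
S('rib',c(415,190,220,180,5),40)
for p in [(292,157),(482,214),(367,264)]: S('bolt',c(*p,220,180,5),10)
S('hoseL',c(262,218,220,180,5),26);S('hoseR',c(500,130,220,180,5),26)
for p in [(68,475),(373,460),(240,342),(215,598)]: S('saucer',c(*p,220,180,5),26)
for p in [(55,60),(216,60),(135,20),(135,104)]: D('saucer',c(*p,270,150,4),26)
S('large fl',c(162,140,310,120,6),63);S('green',c(550,190,310,120,6),45)
D('large',c(365,385,270,150,4),0);D('green',c(110,520,270,150,4),0)
S('pots',(235,222),0); S('rose',(354,258),0);
```

```text
spare wing L [372.4 157.2] [ 502. -230.]
spare wing R [385.8 158.8] [ 464. -244.]
spare wing L side [296.4 232.6] [ 467. -241.]
spare wing R side [310.4 229.1] [ 506. -232.]
used wing a [300.6 193.2] [592.  31.]
used wing b [290.2 201.2] [598.  71.]
used wing a side [324.4 171.6] [599.  45.]
flange L [284.6 203.2] [625.  63.]
flange R [307.2 203.2] [571.  32.]
flange L side [314.6 179.1] [568.  52.]
flange R side [334.9 179.1] [632.  39.]
rib [302.6 217.6] [567.  63.]
bolt [278. 211.] [659.  56.]
bolt [316.  222.4] [541.  36.]
bolt [293.  232.4] [576. 100.]
hoseL [272.  223.2] [636. 113.]
hoseR [319.6 205.6] [559. -12.]
saucer [233.2 274.6] [617. 297.]
saucer [294.2 271.6] [494. 212.]
saucer [267.6 248. ] [594. 188.]
saucer [262.6 299.2] [514. 313.]
saucer side [283.4 164.6] [487. 254.]
saucer side [323.6 164.6] [631. 224.]
saucer side [303.4 154.6] [571. 321.]
saucer side [303.4 175.6] [546. 157.]
large fl [336.6 142.9] [ 641. -251.]
green [401.2 151.2] [ 450. -340.]
large side [360.9 245.9] [ 648. -236.]
green side [297.1 279.6] [ 452. -340.]
pots [235 222] [745. 147.]
rose [354 258] [396.  82.]
```

Run:
```python
from h import *
w=load('wrist0'); st=arm.get_state(); T=R.from_rotvec(st['ee_rot']).as_matrix(); print('tool',T.round(3))
M=R.from_rotvec(np.ravel(w['rvec'])).as_matrix(); c=-M.T@np.ravel(w['tvec'])
print('cam in tool',(T.T@(c-st['tcp_pos'])).round(1)); print('cam axes in tool',(T.T@M.T).round(3))
s=load('scene0'); d=load('side0')
for n,D in (('scene0',s),('side0',d)):
    im=cv2.imread(f'pics/{n}.png'); hsv=cv2.cvtColor(im,cv2.COLOR_BGR2HSV)
    m=((hsv[...,0]<14)&(hsv[...,1]>100)).astype(np.uint8); m[:, :]=m
    k,l,stt,ct=cv2.connectedComponentsWithStats(m)
    for i in range(1,k):
        if stt[i,4]>300:
            cs,_=cv2.findContours((l==i).astype(np.uint8),cv2.RETR_EXTERNAL,cv2.CHAIN_APPROX_NONE)
            P=np.array([atz(D,*p[0],20)[:2] for p in cs[0]]); print(n,ct[i],stt[i],'cent', cv2.minEnclosingCircle(P.astype(np.float32)), cv2.fitEllipse(P.astype(np.float32)))
```

```text
tool [[-0.     0.279 -0.96 ]
 [ 0.001 -0.96  -0.279]
 [-1.    -0.001  0.   ]]
cam in tool [-1.313e+02  1.000e-01 -6.690e+01]
cam axes in tool [[ 0.001 -0.269  0.963]
 [ 1.     0.    -0.001]
 [ 0.     0.963  0.269]]
scene0 [274.49860724 181.98607242] [253 172  41  24 359] cent ((731.5064697265625, -29.529109954833984), 67.63932037353516) ((737.7549438476562, -22.38423728942871), (63.134986877441406, 133.75474548339844), 158.98341369628906)
scene0 [ 14.86720867 251.28726287] [  0 238  34  30 369] cent ((1161.425048828125, 541.2392578125), 47.84025192260742) ((1162.28173828125, 537.12939453125), (39.700260162353516, 107.4334945678711), 5.5062947273254395)
scene0 [263.29739626 273.82099268] [ 233  248   61   52 2458] cent ((560.3690795898438, 250.0095672607422), 75.72078704833984) ((560.7134399414062, 250.25411987304688), (147.41201782226562, 148.37571716308594), 29.53834342956543)
scene0 [ 97.60130187 340.10211554] [  64  310   65   62 2458] cent ((760.4463500976562, 575.9041748046875), 95.18006896972656) ((769.8667602539062, 574.5230102539062), (77.30900573730469, 201.20953369140625), 86.26653289794922)
side0 [323.66106443 111.45378151] [318  96  13  36 357] cent ((733.1618041992188, 762.6456298828125), 226.4325714111328) ((744.29150390625, 805.8748168945312), (56.668296813964844, 525.5272827148438), 168.92127990722656)
side0 [303.30297723 165.01050788] [285 156  38  20 571] cent ((561.05078125, 247.37591552734375), 76.92132568359375) ((560.0714721679688, 249.81393432617188), (135.326171875, 146.64065551757812), 175.96873474121094)
```

```bash
cat >> h.py <<'E'
def state():
    st=arm.get_state(); T=R.from_rotvec(st['ee_rot']).as_matrix()
    return st,T,np.degrees(np.arctan2(T[1,1],T[0,1]))
def plan(p,yaw,show=True):
    """world target TCP (mm), yaw of tool y (deg), tool straight down -> delta_pos m, angular"""
    st,T,y0=state(); dp=T.T@(np.array(p)-st['tcp_pos'])/1000
    a=np.radians(yaw); Y=np.array([np.cos(a),np.sin(a),0]);X=np.array([0,0,-1.]);G=np.stack([X,Y,np.cross(X,Y)],1)
    rv=R.from_matrix(T.T@G).as_rotvec()
    print('t',st['time_s'],'at',st['tcp_pos'].round(1),'yaw',round(y0,2),'F',st['wrist_force'].round(1),'tq',st['wrist_torque'].round(2),'op',round(st['opening'],3),'q',st['joint_pos'].round(2)); print('  dpos',dp.round(4),'ang',rv.round(3))
E
python3 -c "
from h import *
plan([598,50,185],-16.6)"
```

```text
t 0.15 at [ 174.4 -599.9  241.8] yaw -73.8 F [-0.5  1.  -0.7] tq [ 0.01 -0.04 -0.04] op 1.001 q [ 1.25  0.42 -0.01  1.61  0.    1.11 -0.05]
  dpos [ 0.0573 -0.5058 -0.5882] ang [-0.998 -0.     0.001]
```

Call:
jog_arm:
  rows:
    - {"angular":[-1,0,0],"delta_pos":[0.057,-0.506,-0.588],"hand":50}
    - {"angular":[-1,0,0],"delta_pos":[0.057,-0.506,-0.588],"hand":50}
    - {"angular":[-1,0,0],"delta_pos":[0.057,-0.506,-0.588],"hand":50}
    - {"angular":[-1,0,0],"delta_pos":[0.057,-0.506,-0.588],"hand":50}
    - {"angular":[-1,0,0],"delta_pos":[0.057,-0.506,-0.588],"hand":50}
    - {"angular":[-1,0,0],"delta_pos":[0.057,-0.506,-0.588],"hand":50}
    - {"angular":[-1,0,0],"delta_pos":[0.057,-0.506,-0.588],"hand":50}
    - {"angular":[-1,0,0],"delta_pos":[0.057,-0.506,-0.588],"hand":50}

```text
time_s: 0.82
tcp_pos: [356.4, -319.8, 217.8]
ee_rot: [1.414, 1.062, -1.414]
wrist_force: [1.0, -0.7, 1.1]
opening: 0.503
```

```bash
python3 -c "
from h import *
plan([598,50,185],-16.6)"
```

```text
t 0.8167 at [ 356.4 -319.8  217.8] yaw -16.16 F [ 1.  -0.7  1.1] tq [-0.08 -0.11  0.01] op 0.503 q [ 0.97  0.2  -0.34  1.98  0.08  0.97  0.31]
  dpos [ 0.0327  0.1292 -0.4224] ang [ 0.008  0.    -0.   ]
```

Call:
jog_arm:
  rows:
    - {"angular":[0,0,0],"delta_pos":[0.033,0.129,-0.422],"hand":50}
    - {"angular":[0,0,0],"delta_pos":[0.033,0.129,-0.422],"hand":50}
    - {"angular":[0,0,0],"delta_pos":[0.033,0.129,-0.422],"hand":50}
    - {"angular":[0,0,0],"delta_pos":[0.033,0.129,-0.422],"hand":50}
    - {"angular":[0,0,0],"delta_pos":[0.033,0.129,-0.422],"hand":50}
    - {"angular":[0,0,0],"delta_pos":[0.033,0.129,-0.422],"hand":50}
    - {"angular":[0,0,0],"delta_pos":[0.033,0.129,-0.422],"hand":50}
    - {"angular":[0,0,0],"delta_pos":[0.033,0.129,-0.422],"hand":50}

```text
time_s: 1.48
tcp_pos: [540.0, -42.6, 192.8]
ee_rot: [1.418, 1.059, -1.418]
wrist_force: [-0.1, -2.0, -0.3]
opening: 0.502
```

```bash
python3 -c "
from h import *
plan([598,50,185],-16.6)"
```

```text
t 1.4833 at [540.  -42.6 192.8] yaw -16.52 F [-0.1 -2.  -0.3] tq [-0.09 -0.03  0.  ] op 0.502 q [ 0.44  0.37 -0.51  1.86  0.22  0.97 -0.45]
  dpos [ 0.0078  0.0293 -0.1053] ang [0.001 0.    0.   ]
```

Call:
jog_arm:
  rows:
    - {"angular":[0,0,0],"delta_pos":[0.008,0.029,-0.105],"hand":50}
    - {"angular":[0,0,0],"delta_pos":[0.008,0.029,-0.105],"hand":50}
    - {"angular":[0,0,0],"delta_pos":[0.008,0.029,-0.105],"hand":50}
    - {"angular":[0,0,0],"delta_pos":[0.008,0.029,-0.105],"hand":50}
    - {"angular":[0,0,0],"delta_pos":[0.008,0.029,-0.105],"hand":50}
    - {"angular":[0,0,0],"delta_pos":[0.008,0.029,-0.105],"hand":50}
    - {"angular":[0,0,0],"delta_pos":[0.008,0.029,-0.105],"hand":50}
    - {"angular":[0,0,0],"delta_pos":[0.008,0.029,-0.105],"hand":50}

```text
time_s: 2.15
tcp_pos: [596.7, 46.7, 185.2]
ee_rot: [1.419, 1.058, -1.419]
wrist_force: [-0.2, 0.0, -0.5]
opening: 0.501
```

```bash
python3 -c "
from h import *
plan([598,50,185],-16.6)
grab('wrist','w1')"
```

```text
t 2.15 at [596.7  46.7 185.2] yaw -16.6 F [-0.2  0.  -0.5] tq [-0.01  0.03 -0.06] op 0.501 q [ 0.26  0.48 -0.52  1.72  0.27  1.01 -0.64]
  dpos [ 0.0002  0.0003 -0.0035] ang [ 0.  0. -0.]
```

View pics/w1.png

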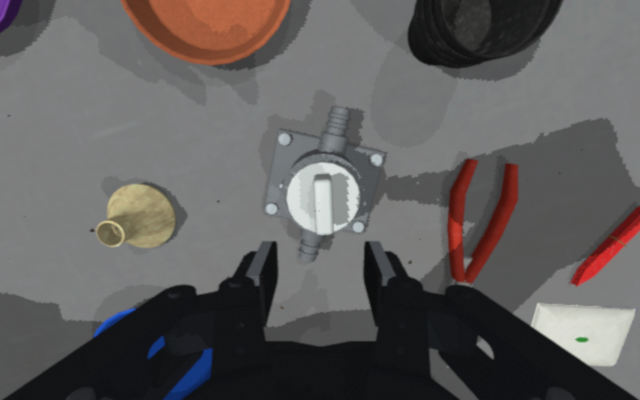

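The wrist view is clear. It shows the head at about (325,185), with the wing from (323,178) to (324,235), and hose ends at (341,108) and (308,260). I'll enlarge it.

```bash
python3 -c "
from h import *
crop('w1',250,95,400,270,3.4,'w1c')"
```

```text
(no output)
```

View pics/w1c.png

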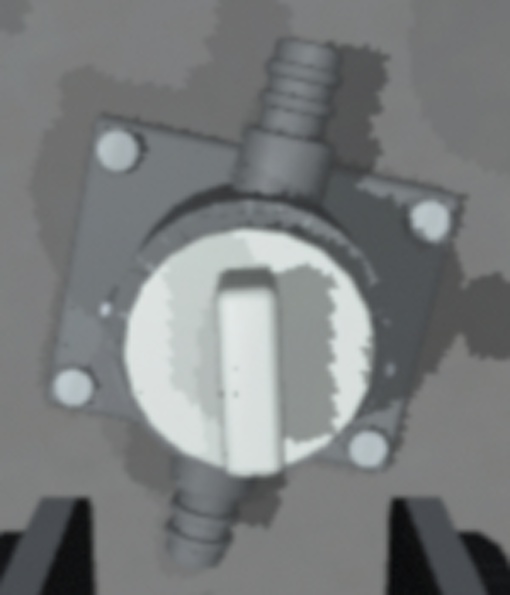

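Run:
```python
from h import *
w=load('w1')
def c(x,y,x0=250,y0=95,k=3.4): return x/k+x0-.5+.5/k, y/k+y0-.5+.5/k
A=lambda p,z: atz(w,*c(*p),z)[:2]
W=[A(p,95) for p in [(220,292),(275,290),(228,474),(283,472)]]
print('wing',np.round(W,1),'cent',np.mean(W,0)); d=(W[0]+W[1]-W[2]-W[3])/2; print('len',np.linalg.norm(d),'ang',np.degrees(np.arctan2(d[1],d[0])),'wid',np.linalg.norm(W[0]-W[1]))
B=[A(p,11) for p in [(118,150),(430,220),(73,385),(368,449)]]
print('bolts',np.round(B,1),np.mean(B,0)); d=(B[0]+B[2]-B[1]-B[3])/2; print(np.linalg.norm(d),np.degrees(np.arctan2(d[1],d[0]))); d=(B[0]+B[1]-B[2]-B[3])/2; print(np.linalg.norm(d),np.degrees(np.arctan2(d[1],d[0])))
Pl=[A(p,8) for p in [(100,117),(460,195),(50,400),(388,467)]]; print('plate',np.round(Pl,1),np.mean(Pl,0),np.linalg.norm(Pl[0]-Pl[1]),np.linalg.norm(Pl[0]-Pl[2]))
H=[A(p,26) for p in [(308,42),(195,565)]]; d=H[0]-H[1]; print('hose',H,np.mean(H,0),np.linalg.norm(d),np.degrees(np.arctan2(d[1],d[0])))
r=[A(p,56) for p in [(105,310),(390,370)]]; d=r[0]-r[1];print('rib',r,np.mean(r,0),np.linalg.norm(d),np.degrees(np.arctan2(d[1],d[0])))
im=cv2.imread('pics/w1.png'); m=(im.min(2)>95).astype(np.uint8); m[:140]=0
k,l,s,ct=cv2.connectedComponentsWithStats(m[:, :]); i=l[200,300]; print(s[i])
cs,_=cv2.findContours((l==i).astype(np.uint8),0,1); h=cv2.convexHull(max(cs,key=len))
P=np.array([atz(w,*p[0],67)[:2] for p in h],np.float32); print('flange',cv2.fitEllipse(P),cv2.minEnclosingCircle(P))
print(A((125,345),67),A((375,345),67))
```

```text
wing [[598.1  69.4]
 [609.5  66.5]
 [587.7  29. ]
 [599.7  26. ]] cent [598.72906317  47.73316351]
len 41.71810377002373 ang 75.96779599420759 wid 11.797589353836708
bolts [[575.7 101.3]
 [656.2  56.5]
 [540.6  38.8]
 [621.   -6.7]] [598.36707928  47.47331044]
92.2674311038275 150.70092555826008
71.98365980289915 60.74311956166294
plate [[573.3 111.4]
 [666.7  60.5]
 [531.5  35.6]
 [625.5 -15.4]] [599.26257698  48.02853836] 106.40247373279983 86.64868294404273
hose [array([634.56761152, 114.02593535]), array([561.03962777, -21.95268803])] [597.80361964  46.03662366] 154.58509117386407 61.59849490412011
rib [array([565.79589277,  65.94139383]), array([631.05442451,  29.99245469])] [598.42515864  47.96692426] 74.50504808930575 151.1509688435789
[    0   140   447   187 59128]
flange ((475.9025573730469, 50.1569709777832), (194.33367919921875, 454.5196838378906), 72.357421875) ((493.1632080078125, 26.91267204284668), 202.78346252441406)
[569.77800493  58.1473102 ] [628.4487059   40.64636336]
```

```bash
python3 -c "
from h import *
plan([598.5,47.8,82],-14)"
```

```text
t 2.2 at [596.8  46.9 185.2] yaw -16.59 F [0.1 0.8 0.5] tq [ 0.03 -0.09 -0.03] op 0.5 q [ 0.26  0.48 -0.52  1.72  0.27  1.01 -0.64]
  dpos [ 0.1032  0.0013 -0.0014] ang [-0.045  0.    -0.   ]
```

Call:
jog_arm:
  rows:
    - {"angular":[-0.045,0,0],"delta_pos":[0.02,0.0013,-0.0014],"hand":45}
    - {"angular":[-0.045,0,0],"delta_pos":[0.05,0.0013,-0.0014],"hand":45}
    - {"angular":[-0.045,0,0],"delta_pos":[0.075,0.0013,-0.0014],"hand":45}
    - {"angular":[-0.045,0,0],"delta_pos":[0.09,0.0013,-0.0014],"hand":45}
    - {"angular":[-0.045,0,0],"delta_pos":[0.1,0.0013,-0.0014],"hand":45}
    - {"angular":[-0.045,0,0],"delta_pos":[0.103,0.0013,-0.0014],"hand":45}
    - {"angular":[-0.045,0,0],"delta_pos":[0.103,0.0013,-0.0014],"hand":45}
    - {"angular":[-0.045,0,0],"delta_pos":[0.103,0.0013,-0.0014],"hand":45}

```text
time_s: 2.87
tcp_pos: [599.1, 48.9, 83.0]
ee_rot: [1.387, 1.084, -1.385]
wrist_force: [-0.2, 0.1, 0.4]
opening: 0.448
```

```bash
python3 -c "
from h import *
plan([598.5,47.8,82],-14)
grab('wrist','w2')"
```

```text
t 2.8667 at [599.1  48.9  83. ] yaw -13.93 F [-0.2  0.1  0.4] tq [0.01 0.03 0.  ] op 0.448 q [ 0.22  0.61 -0.47  1.78  0.36  0.83 -0.67]
  dpos [ 0.001  -0.0003  0.0013] ang [ 0.001 -0.    -0.001]
```

View pics/w2.png

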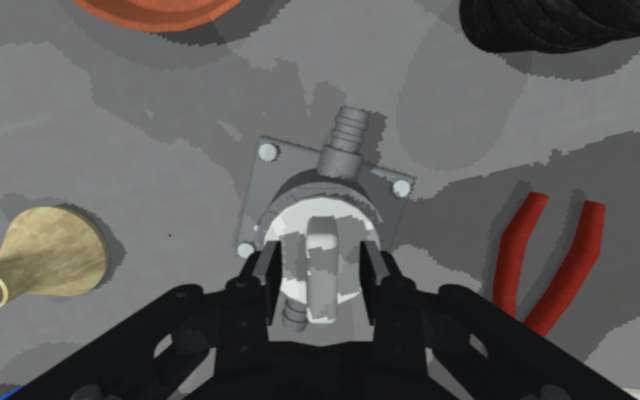

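The wing, at columns 308 to 337, is centred between the pads at 275 and 367. Closing.

Call:
jog_arm:
  rows:
    - {"angular":[0,0,0],"delta_pos":[0,0,0.001],"hand":45}
    - {"angular":[0,0,0],"delta_pos":[0,0,0.001],"hand":5}
    - {"angular":[0,0,0],"delta_pos":[0,0,0.001],"hand":5}
    - {"angular":[0,0,0],"delta_pos":[0,0,0.001],"hand":5}
    - {"angular":[0,0,0],"delta_pos":[0,0,0.001],"hand":5}
    - {"angular":[0,0,0],"delta_pos":[0,0,0.001],"hand":5}
    - {"angular":[0,0,0],"delta_pos":[0,0,0.001],"hand":5}
    - {"angular":[0,0,0],"delta_pos":[0,0,0.001],"hand":5}

```text
time_s: 3.58
tcp_pos: [598.7, 48.0, 82.2]
ee_rot: [1.386, 1.084, -1.385]
wrist_force: [1.6, -1.2, 5.0]
opening: 0.152
```

```bash
python3 -c "
from h import *
plan([598.5,47.8,77],-14)"
```

```text
t 3.5833 at [598.7  48.   82.2] yaw -13.93 F [ 1.6 -1.2  5. ] tq [-0.38 -0.58 -0.03] op 0.152 q [ 0.23  0.61 -0.47  1.78  0.36  0.83 -0.66]
  dpos [ 0.0052 -0.0002  0.0002] ang [ 0.001 -0.    -0.001]
```

Call:
jog_arm:
  rows:
    - {"angular":[0,0,0],"delta_pos":[0.001,0,0],"hand":5}
    - {"angular":[0,0,0],"delta_pos":[0.002,0,0],"hand":5}
    - {"angular":[0,0,0],"delta_pos":[0.003,0,0],"hand":5}
    - {"angular":[0,0,0],"delta_pos":[0.004,0,0],"hand":5}
    - {"angular":[0,0,0],"delta_pos":[0.005,0,0],"hand":5}
    - {"angular":[0,0,0],"delta_pos":[0.0055,0,0],"hand":5}
    - {"angular":[0,0,0],"delta_pos":[0.0055,0,0],"hand":5}
    - {"angular":[0,0,0],"delta_pos":[0.0055,0,0],"hand":5}

```text
time_s: 4.25
tcp_pos: [598.8, 47.9, 77.7]
ee_rot: [1.386, 1.083, -1.385]
wrist_force: [-3.9, -3.8, 24.1]
opening: 0.149
```

```bash
python3 -c "
from h import *
plan([598.5,47.8,76.5],61)
grab('wrist','w3')"
```

```text
t 4.25 at [598.8  47.9  77.7] yaw -13.94 F [-3.9 -3.8 24.1] tq [-0.66  1.14  0.04] op 0.149 q [ 0.22  0.62 -0.47  1.78  0.37  0.82 -0.67]
  dpos [ 0.0012 -0.0003  0.0002] ang [-1.308e+00  1.000e-03 -1.000e-03]
```

View pics/w3.png

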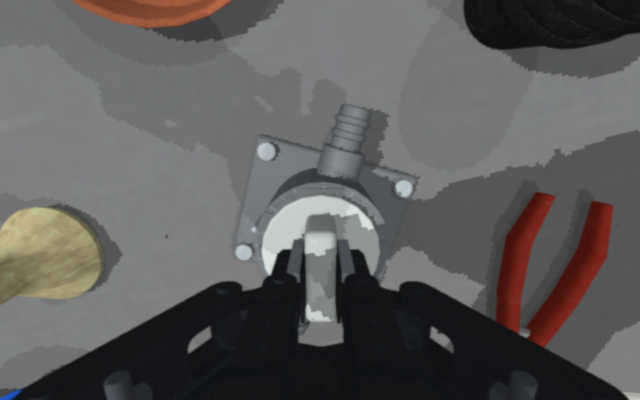

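Call:
jog_arm:
  rows:
    - {"angular":[-0.08,0,0],"delta_pos":[0,0,0],"hand":5}
    - {"angular":[-0.16,0,0],"delta_pos":[0,0,0],"hand":5}
    - {"angular":[-0.24,0,0],"delta_pos":[0,0,0],"hand":5}
    - {"angular":[-0.32,0,0],"delta_pos":[0,0,0],"hand":5}
    - {"angular":[-0.4,0,0],"delta_pos":[0,0,0],"hand":5}
    - {"angular":[-0.48,0,0],"delta_pos":[0,0,0],"hand":5}
    - {"angular":[-0.56,0,0],"delta_pos":[0,0,0],"hand":5}
    - {"angular":[-0.64,0,0],"delta_pos":[0,0,0],"hand":5}

```text
time_s: 4.97
tcp_pos: [598.9, 49.0, 77.7]
ee_rot: [0.91, 1.372, -0.907]
wrist_force: [-2.3, 2.1, 19.8]
opening: 0.154
```

```bash
python3 -c "
from h import *
plan([598.5,47.8,76.5],61)
grab('wrist','w4')"
```

```text
t 4.9667 at [598.9  49.   77.7] yaw 22.99 F [-2.3  2.1 19.8] tq [ 0.36  0.81 -0.3 ] op 0.154 q [ 0.33  0.66 -0.62  1.78  0.49  0.86 -0.12]
  dpos [ 0.0012 -0.0009  0.001 ] ang [-0.663  0.    -0.002]
```

View pics/w4.png

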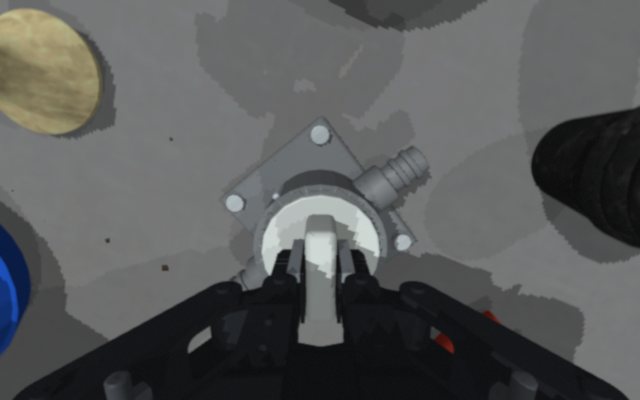

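The head has rotated in the view while the wing stays aligned with the gripper, so the cartridge is turning with it. I'll carry on to the slots.

Call:
jog_arm:
  rows:
    - {"angular":[-0.1,0,0],"delta_pos":[0,0,0.0003],"hand":5}
    - {"angular":[-0.2,0,0],"delta_pos":[0,0,0.0003],"hand":5}
    - {"angular":[-0.3,0,0],"delta_pos":[0,0,0.0003],"hand":5}
    - {"angular":[-0.4,0,0],"delta_pos":[0,0,0.0003],"hand":5}
    - {"angular":[-0.5,0,0],"delta_pos":[0,0,0.0003],"hand":5}
    - {"angular":[-0.6,0,0],"delta_pos":[0,0,0.0003],"hand":5}
    - {"angular":[-0.66,0,0],"delta_pos":[0,0,0.0003],"hand":5}
    - {"angular":[-0.66,0,0],"delta_pos":[0,0,0.0003],"hand":5}

```text
time_s: 5.68
tcp_pos: [599.0, 48.6, 77.7]
ee_rot: [0.4, 1.533, -0.398]
wrist_force: [-3.4, 0.0, 22.1]
opening: 0.149
```

```bash
python3 -c "
from h import *
plan([598.5,47.8,76.5],61)
grab('wrist','w5')
crop('w5',200,100,440,330,3,'w5c')"
```

```text
t 5.6833 at [599.   48.6  77.7] yaw 60.84 F [-3.4  0.  22.1] tq [-0.02  0.81  0.08] op 0.149 q [ 0.43  0.71 -0.77  1.78  0.61  0.91  0.45]
  dpos [ 0.0012 -0.0009 -0.    ] ang [-0.003  0.001 -0.001]
```

View pics/w5c.png

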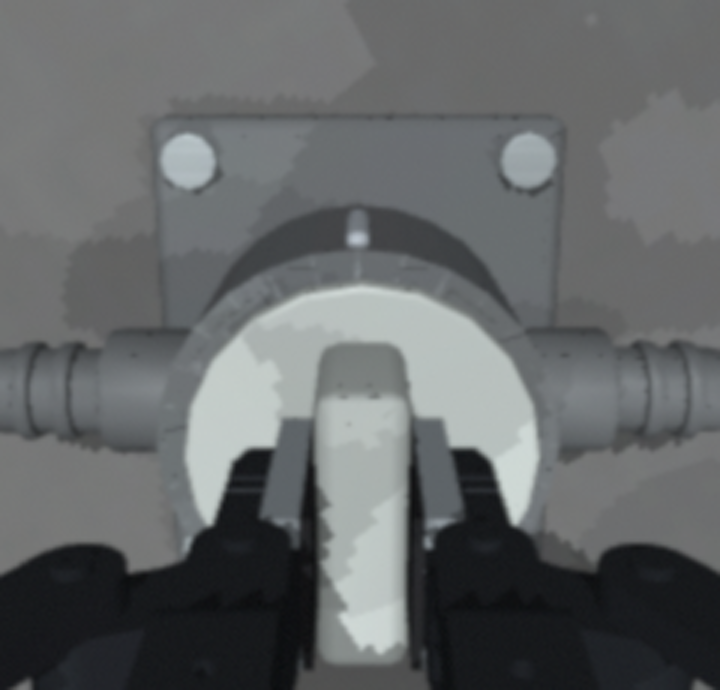

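The wing lines up with the rib, which is in column 357, and the plate edges are square to the view, so the lugs are under the slots. Lifting.

Call:
jog_arm:
  rows:
    - {"angular":[0,0,0],"delta_pos":[-0.006,0,0],"hand":5}
    - {"angular":[0,0,0],"delta_pos":[-0.012,0,0],"hand":5}
    - {"angular":[0,0,0],"delta_pos":[-0.02,0,0],"hand":5}
    - {"angular":[0,0,0],"delta_pos":[-0.03,0,0],"hand":5}
    - {"angular":[0,0,0],"delta_pos":[-0.045,0,0],"hand":5}
    - {"angular":[0,0,0],"delta_pos":[-0.06,0,0],"hand":5}
    - {"angular":[0,0,0],"delta_pos":[-0.075,0,0],"hand":5}
    - {"angular":[0,0,0],"delta_pos":[-0.08,0,0],"hand":5}

```text
time_s: 6.4
tcp_pos: [599.4, 48.0, 159.6]
ee_rot: [0.403, 1.53, -0.402]
wrist_force: [0.5, -0.4, -0.6]
opening: 0.151
```

```bash
python3 -c "
from h import *
plan([560,249,165],61)
grab('wrist','w6')"
```

```text
t 6.4 at [599.4  48.  159.6] yaw 60.56 F [ 0.5 -0.4 -0.6] tq [-0.02 -0.06  0.03] op 0.151 q [ 0.48  0.61 -0.84  1.73  0.52  1.04  0.52]
  dpos [-0.0055  0.1557 -0.133 ] ang [-0.008  0.002 -0.001]
```

View pics/w6.png

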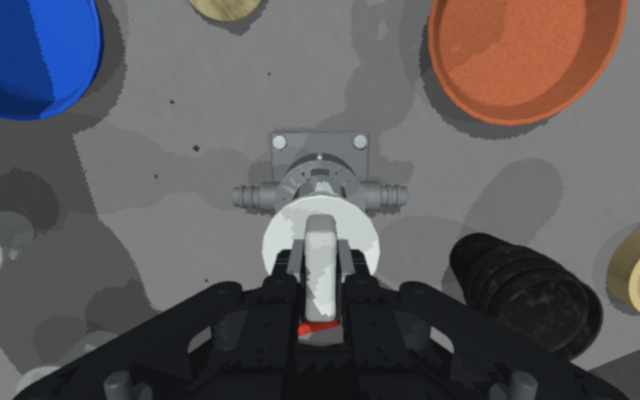

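Call:
jog_arm:
  rows:
    - {"angular":[0,0,0],"delta_pos":[-0.005,0.02,-0.018],"hand":5}
    - {"angular":[0,0,0],"delta_pos":[-0.005,0.045,-0.039],"hand":5}
    - {"angular":[0,0,0],"delta_pos":[-0.005,0.07,-0.06],"hand":5}
    - {"angular":[0,0,0],"delta_pos":[-0.005,0.095,-0.081],"hand":5}
    - {"angular":[0,0,0],"delta_pos":[-0.005,0.12,-0.102],"hand":5}
    - {"angular":[0,0,0],"delta_pos":[-0.005,0.143,-0.122],"hand":5}
    - {"angular":[0,0,0],"delta_pos":[-0.005,0.156,-0.133],"hand":5}
    - {"angular":[0,0,0],"delta_pos":[-0.005,0.156,-0.133],"hand":5}

```text
time_s: 7.12
tcp_pos: [557.4, 253.4, 161.6]
ee_rot: [0.4, 1.535, -0.397]
wrist_force: [0.2, -0.1, -1.4]
opening: 0.149
```

```bash
python3 -c "
from h import *
plan([560,249,71],61)
grab('wrist','w7')"
```

```text
t 7.1167 at [557.4 253.4 161.6] yaw 60.87 F [ 0.2 -0.1 -1.4] tq [0.03 0.   0.01] op 0.149 q [ 0.13  0.63 -0.85  1.7   0.53  1.06  0.17]
  dpos [ 0.0906 -0.0027  0.0046] ang [-0.002 -0.001 -0.001]
```

View pics/w7.png

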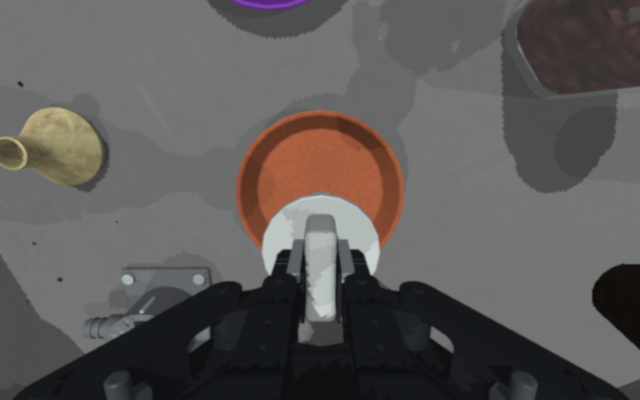

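The cartridge is over the terracotta saucer. The saucer's rim spans columns 237 to 404, centred on the tool. Lowering.

Call:
jog_arm:
  rows:
    - {"angular":[0,0,0],"delta_pos":[0.02,-0.0027,0.004],"hand":5}
    - {"angular":[0,0,0],"delta_pos":[0.045,-0.0027,0.004],"hand":5}
    - {"angular":[0,0,0],"delta_pos":[0.065,-0.0027,0.004],"hand":5}
    - {"angular":[0,0,0],"delta_pos":[0.08,-0.0027,0.004],"hand":5}
    - {"angular":[0,0,0],"delta_pos":[0.087,-0.0027,0.004],"hand":5}
    - {"angular":[0,0,0],"delta_pos":[0.09,-0.0027,0.004],"hand":5}
    - {"angular":[0,0,0],"delta_pos":[0.092,-0.0027,0.004],"hand":5}
    - {"angular":[0,0,0],"delta_pos":[0.092,-0.0027,0.004],"hand":5}

```text
time_s: 7.83
tcp_pos: [561.8, 244.7, 70.0]
ee_rot: [0.403, 1.533, -0.402]
wrist_force: [-0.2, 0.1, -0.2]
opening: 0.151
```

```bash
python3 -c "
from h import *
plan([560,249,67],61)
grab('side','s1'); crop('s1',250,120,370,210,5,'s1c')"
```

```text
t 7.8333 at [561.8 244.7  70. ] yaw 60.56 F [-0.2  0.1 -0.2] tq [-0.05  0.04 -0.  ] op 0.151 q [ 0.09  0.74 -0.77  1.75  0.63  0.92  0.11]
  dpos [ 0.003   0.0028 -0.0037] ang [-0.008  0.    -0.001]
```

View pics/s1c.png

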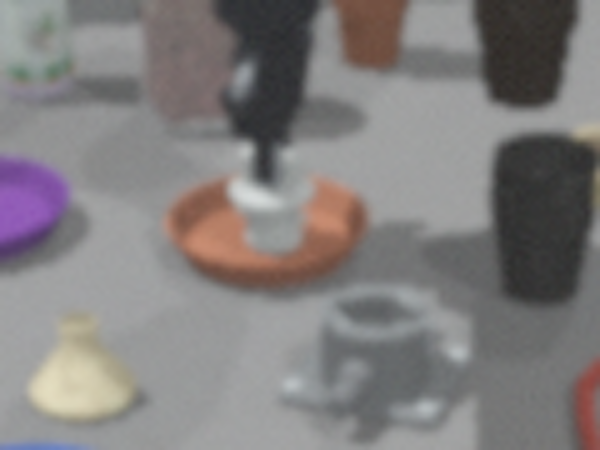

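It's just above the saucer floor and upright. I'll lower it in 0.5 mm rows until it touches.

Call:
jog_arm:
  rows:
    - {"angular":[0,0,0],"delta_pos":[0.0005,0.003,-0.003],"hand":5}
    - {"angular":[0,0,0],"delta_pos":[0.001,0.003,-0.003],"hand":5}
    - {"angular":[0,0,0],"delta_pos":[0.0015,0.003,-0.003],"hand":5}
    - {"angular":[0,0,0],"delta_pos":[0.002,0.003,-0.003],"hand":5}
    - {"angular":[0,0,0],"delta_pos":[0.0025,0.003,-0.003],"hand":5}
    - {"angular":[0,0,0],"delta_pos":[0.003,0.003,-0.003],"hand":5}
    - {"angular":[0,0,0],"delta_pos":[0.003,0.003,-0.003],"hand":5}
    - {"angular":[0,0,0],"delta_pos":[0.003,0.003,-0.003],"hand":5}

```text
time_s: 8.55
tcp_pos: [560.7, 249.7, 68.6]
ee_rot: [0.403, 1.532, -0.401]
wrist_force: [-8.6, -2.5, 30.0]
opening: 0.149
```

```bash
python3 -c "
from h import *
plan([560,249,67],61)"
```

```text
t 8.55 at [560.7 249.7  68.6] yaw 60.6 F [-8.6 -2.5 30. ] tq [-0.99  2.23 -0.01] op 0.149 q [ 0.08  0.74 -0.77  1.75  0.63  0.92  0.1 ]
  dpos [ 0.0016 -0.0009 -0.0002] ang [-0.007  0.001 -0.001]
```

Call:
jog_arm:
  rows:
    - {"angular":[0,0,0],"delta_pos":[-0.0008,0,0],"hand":5}
    - {"angular":[0,0,0],"delta_pos":[-0.0013,0,0],"hand":5}
    - {"angular":[0,0,0],"delta_pos":[-0.0013,0,0],"hand":15}
    - {"angular":[0,0,0],"delta_pos":[-0.0013,0,0],"hand":25}
    - {"angular":[0,0,0],"delta_pos":[-0.0013,0,0],"hand":40}
    - {"angular":[0,0,0],"delta_pos":[-0.0013,0,0],"hand":45}
    - {"angular":[0,0,0],"delta_pos":[-0.0013,0,0],"hand":45}
    - {"angular":[0,0,0],"delta_pos":[-0.0013,0,0],"hand":45}

```text
time_s: 9.22
tcp_pos: [560.3, 248.7, 67.7]
ee_rot: [0.403, 1.533, -0.403]
wrist_force: [0.0, 0.2, -0.7]
opening: 0.454
```

```bash
python3 -c "
from h import *
plan([560,249,67],61)
grab('wrist','w8')"
```

```text
t 9.2167 at [560.3 248.7  67.7] yaw 60.56 F [ 0.   0.2 -0.7] tq [-0.03 -0.01 -0.  ] op 0.454 q [ 0.08  0.74 -0.76  1.75  0.63  0.92  0.1 ]
  dpos [ 0.0007  0.0001 -0.0005] ang [-0.008 -0.     0.   ]
```

View pics/w8.png

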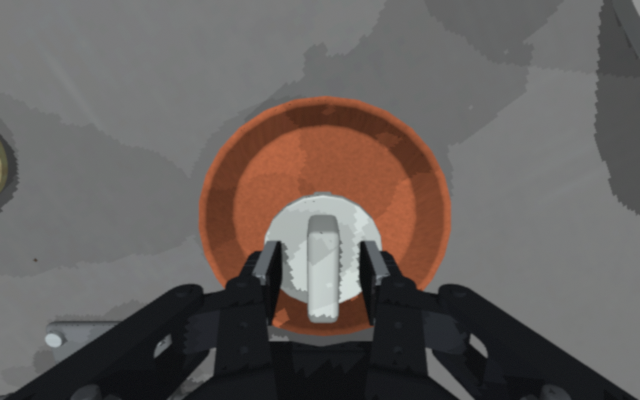

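The used cartridge stands upright and released in the saucer. I'll lift off and go to the spare.

Call:
jog_arm:
  rows:
    - {"angular":[0,0,0],"delta_pos":[-0.01,0,0],"hand":45}
    - {"angular":[0,0,0],"delta_pos":[-0.03,0,0],"hand":45}
    - {"angular":[0,0,0],"delta_pos":[-0.06,0,0],"hand":45}
    - {"angular":[0,0,0],"delta_pos":[-0.09,0,0],"hand":50}
    - {"angular":[0,0,0],"delta_pos":[-0.115,0,0],"hand":50}
    - {"angular":[0,0,0],"delta_pos":[-0.12,0,0],"hand":50}
    - {"angular":[0,0,0],"delta_pos":[-0.12,0,0],"hand":50}
    - {"angular":[0,0,0],"delta_pos":[-0.12,0,0],"hand":50}

```text
time_s: 9.93
tcp_pos: [560.3, 248.5, 187.8]
ee_rot: [0.403, 1.533, -0.403]
wrist_force: [-0.1, -0.4, -0.9]
opening: 0.5
```

```bash
python3 -c "
from h import *
plan([485,-237,165],-73)
grab('side','s2'); crop('s2',250,120,370,210,5,'s2c')"
```

```text
t 9.9333 at [560.3 248.5 187.8] yaw 60.55 F [-0.1 -0.4 -0.9] tq [-0.02  0.02  0.05] op 0.5 q [ 0.15  0.6  -0.87  1.68  0.5   1.1   0.2 ]
  dpos [ 0.0229 -0.4598  0.1731] ang [ 2.331  0.    -0.   ]
```

View pics/s2c.png

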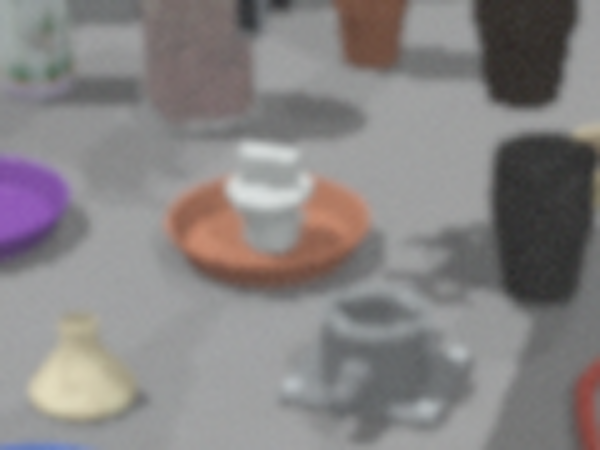

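The used cartridge is standing alone in the saucer at about (303,160). Now moving to the spare.

Call:
jog_arm:
  rows:
    - {"angular":[2.33,0,0],"delta_pos":[0,-0.46,0.173],"hand":50}
    - {"angular":[2.33,0,0],"delta_pos":[0,-0.46,0.173],"hand":50}
    - {"angular":[2.33,0,0],"delta_pos":[0,-0.46,0.173],"hand":50}
    - {"angular":[2.33,0,0],"delta_pos":[0,-0.46,0.173],"hand":50}
    - {"angular":[2.33,0,0],"delta_pos":[0,-0.46,0.173],"hand":50}
    - {"angular":[2.33,0,0],"delta_pos":[0,-0.46,0.173],"hand":50}
    - {"angular":[2.33,0,0],"delta_pos":[0,-0.46,0.173],"hand":50}
    - {"angular":[2.33,0,0],"delta_pos":[0,-0.46,0.173],"hand":50}

```text
time_s: 10.65
tcp_pos: [507.9, -82.6, 187.0]
ee_rot: [1.171, 1.234, -1.173]
wrist_force: [1.9, 1.2, 0.4]
opening: 0.499
```

```bash
python3 -c "
from h import *
plan([485,-237,165],-73)"
```

```text
t 10.65 at [507.9 -82.6 187. ] yaw 2.91 F [1.9 1.2 0.4] tq [ 0.02 -0.08  0.05] op 0.499 q [ 0.65  0.35 -0.65  1.92  0.26  0.95 -0.08]
  dpos [ 0.0219 -0.0307  0.1531] ang [1.325e+00 0.000e+00 1.000e-03]
```

Call:
jog_arm:
  rows:
    - {"angular":[1.325,0,0],"delta_pos":[0.01,-0.031,0.153],"hand":50}
    - {"angular":[1.325,0,0],"delta_pos":[0.022,-0.031,0.153],"hand":50}
    - {"angular":[1.325,0,0],"delta_pos":[0.022,-0.031,0.153],"hand":50}
    - {"angular":[1.325,0,0],"delta_pos":[0.022,-0.031,0.153],"hand":50}
    - {"angular":[1.325,0,0],"delta_pos":[0.022,-0.031,0.153],"hand":50}
    - {"angular":[1.325,0,0],"delta_pos":[0.022,-0.031,0.153],"hand":50}
    - {"angular":[1.325,0,0],"delta_pos":[0.022,-0.031,0.153],"hand":50}
    - {"angular":[1.325,0,0],"delta_pos":[0.022,-0.031,0.153],"hand":50}

```text
time_s: 11.32
tcp_pos: [486.2, -235.1, 164.5]
ee_rot: [1.865, 0.601, -1.868]
wrist_force: [0.9, -0.4, 0.5]
opening: 0.497
```

```bash
python3 -c "
from h import *
plan([485,-237,165],-73)"
```

```text
t 11.3167 at [ 486.2 -235.1  164.5] yaw -54.4 F [ 0.9 -0.4  0.5] tq [-0.04  0.01 -0.03] op 0.497 q [ 0.7   0.38 -0.38  1.89  0.18  0.91 -0.71]
  dpos [-0.0005  0.0008  0.0021] ang [0.325 0.001 0.002]
```

Call:
jog_arm:
  rows:
    - {"angular":[0.1,0,0],"delta_pos":[0,0,0],"hand":50}
    - {"angular":[0.2,0,0],"delta_pos":[0,0,0],"hand":50}
    - {"angular":[0.3,0,0],"delta_pos":[0,0,0],"hand":50}
    - {"angular":[0.325,0,0],"delta_pos":[0,0,0],"hand":50}
    - {"angular":[0.325,0,0],"delta_pos":[0,0,0],"hand":50}
    - {"angular":[0.325,0,0],"delta_pos":[0,0,0],"hand":50}
    - {"angular":[0.325,0,0],"delta_pos":[0,0,0],"hand":50}
    - {"angular":[0.325,0,0],"delta_pos":[0,0,0],"hand":50}

```text
time_s: 11.98
tcp_pos: [486.8, -235.2, 165.6]
ee_rot: [2.057, 0.316, -2.058]
wrist_force: [0.1, -0.4, 0.1]
opening: 0.499
```

```bash
python3 -c "
from h import *
plan([485,-237,165],-73)
grab('wrist','w9'); crop('w9',240,90,400,290,3,'w9c')"
```

```text
t 11.9833 at [ 486.8 -235.2  165.6] yaw -72.56 F [ 0.1 -0.4  0.1] tq [-0.01 -0.   -0.03] op 0.499 q [ 0.65  0.38 -0.32  1.89  0.15  0.9  -1.  ]
  dpos [0.0006 0.0012 0.0023] ang [0.008 0.    0.   ]
```

View pics/w9.png

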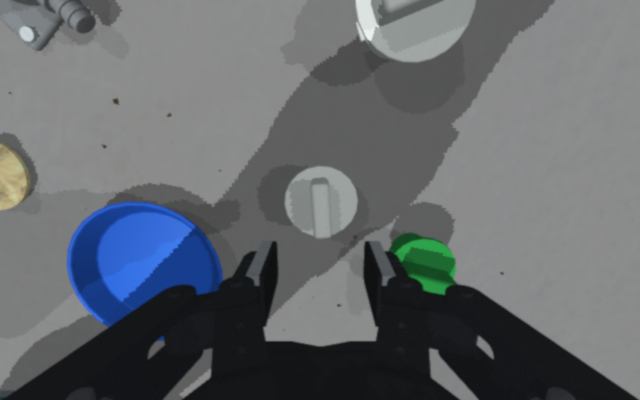

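View pics/w9c.png

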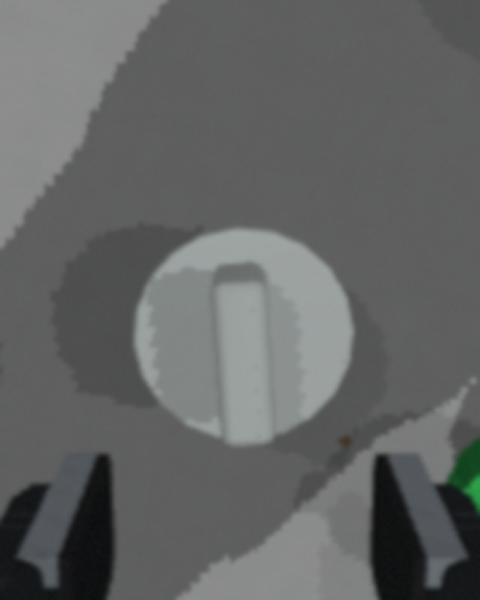

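The white cartridge with the small flange at (321,201) is the spare. The bigger-flanged one at (415,20) is the large cartridge, and the green one at (423,262) is the look-alike.

Run:
```python
from h import *
w=load('w9')
c=lambda x,y: (x/3+240-.33, y/3+90-.33)
A=lambda p,z: atz(w,*c(*p),z)[:2]
W=[A(p,75) for p in [(215,282),(266,280),(223,444),(274,442)]]
d=(W[0]+W[1]-W[2]-W[3])/2; print(np.mean(W,0),np.linalg.norm(d),np.degrees(np.arctan2(d[1],d[0])),np.linalg.norm(W[0]-W[1]))
P=[A(p,47) for p in [(134,335),(354,330),(240,228)]]; print('flange',P,np.mean(P[:2],0),np.linalg.norm(P[0]-P[1]))
plan([*np.mean(W,0),62],-70)
```

```text
[ 485.43305565 -236.28430735] 42.4414677994484 20.1765701617368 12.461160603884222
flange [array([ 476.01481919, -206.90708307]), array([ 495.80717902, -265.06768745]), array([ 513.55962393, -226.18173474])] [ 485.91099911 -235.98738526] 61.436092078398715
t 12.0333 at [ 486.9 -235.2  165.6] yaw -72.59 F [ 0.1 -0.8  0.3] tq [-0.02 -0.01 -0.05] op 0.501 q [ 0.65  0.38 -0.32  1.89  0.15  0.9  -1.  ]
  dpos [0.1036 0.0006 0.0017] ang [-0.045  0.     0.   ]
```

Call:
jog_arm:
  rows:
    - {"angular":[-0.047,0,0],"delta_pos":[0.02,0.0006,0.0015],"hand":45}
    - {"angular":[-0.047,0,0],"delta_pos":[0.05,0.0006,0.0015],"hand":45}
    - {"angular":[-0.047,0,0],"delta_pos":[0.075,0.0006,0.0015],"hand":45}
    - {"angular":[-0.047,0,0],"delta_pos":[0.09,0.0006,0.0015],"hand":45}
    - {"angular":[-0.047,0,0],"delta_pos":[0.1,0.0006,0.0015],"hand":45}
    - {"angular":[-0.047,0,0],"delta_pos":[0.1035,0.0006,0.0015],"hand":45}
    - {"angular":[-0.047,0,0],"delta_pos":[0.1035,0.0006,0.0015],"hand":45}
    - {"angular":[-0.047,0,0],"delta_pos":[0.1035,0.0006,0.0015],"hand":45}

```text
time_s: 12.7
tcp_pos: [486.1, -236.3, 63.1]
ee_rot: [2.032, 0.359, -2.03]
wrist_force: [-0.1, 0.4, 0.4]
opening: 0.454
```

```bash
python3 -c "
from h import *
plan([485.6,-236.2,62],-69.8)
grab('wrist','w10')"
```

```text
t 12.7 at [ 486.1 -236.3   63.1] yaw -69.94 F [-0.1  0.4  0.4] tq [ 0.03 -0.07  0.07] op 0.454 q [ 0.62  0.53 -0.28  1.95  0.22  0.7  -1.01]
  dpos [ 0.0011 -0.0003  0.0004] ang [-0.003 -0.001 -0.001]
```

View pics/w10.png

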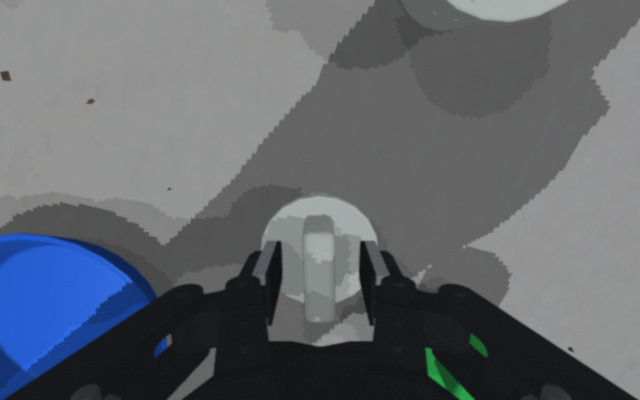

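The wing, at columns 304 to 335, is centred between the pads. Close, then lift.

Call:
jog_arm:
  rows:
    - {"angular":[0,0,0],"delta_pos":[0,0,0],"hand":45}
    - {"angular":[0,0,0],"delta_pos":[0,0,0],"hand":5}
    - {"angular":[0,0,0],"delta_pos":[0,0,0],"hand":5}
    - {"angular":[0,0,0],"delta_pos":[0,0,0],"hand":5}
    - {"angular":[0,0,0],"delta_pos":[0,0,0],"hand":5}
    - {"angular":[0,0,0],"delta_pos":[0,0,0],"hand":5}
    - {"angular":[0,0,0],"delta_pos":[-0.015,0,0],"hand":5}
    - {"angular":[0,0,0],"delta_pos":[-0.04,0,0],"hand":5}

```text
time_s: 13.42
tcp_pos: [484.5, -235.6, 101.0]
ee_rot: [2.029, 0.362, -2.035]
wrist_force: [-0.5, 0.3, -1.6]
opening: 0.148
```

```bash
python3 -c "
from h import *
plan([598.6,47.9,165],61)"
```

```text
t 13.4167 at [ 484.5 -235.6  101. ] yaw -69.95 F [-0.5  0.3 -1.6] tq [-0.    0.03 -0.01] op 0.148 q [ 0.64  0.47 -0.3   1.93  0.19  0.77 -0.99]
  dpos [-0.0638 -0.2274 -0.2042] ang [-2.285e+00 -2.000e-03  4.000e-03]
```

Call:
jog_arm:
  rows:
    - {"angular":[-0.05,0,0],"delta_pos":[-0.035,0,0],"hand":5}
    - {"angular":[-0.15,0,0],"delta_pos":[-0.064,-0.015,-0.013],"hand":5}
    - {"angular":[-2.28,0,0],"delta_pos":[-0.064,-0.227,-0.204],"hand":5}
    - {"angular":[-2.28,0,0],"delta_pos":[-0.064,-0.227,-0.204],"hand":5}
    - {"angular":[-2.28,0,0],"delta_pos":[-0.064,-0.227,-0.204],"hand":5}
    - {"angular":[-2.28,0,0],"delta_pos":[-0.064,-0.227,-0.204],"hand":5}
    - {"angular":[-2.28,0,0],"delta_pos":[-0.064,-0.227,-0.204],"hand":5}
    - {"angular":[-2.28,0,0],"delta_pos":[-0.064,-0.227,-0.204],"hand":5}

```text
time_s: 14.08
tcp_pos: [586.7, 16.0, 166.7]
ee_rot: [1.438, 1.043, -1.437]
wrist_force: [0.7, 0.6, -1.4]
opening: 0.146
```

```bash
python3 -c "
from h import *
plan([598.6,47.9,165],61)"
```

```text
t 14.0833 at [586.7  16.  166.7] yaw -18.06 F [ 0.7  0.6 -1.4] tq [ 0.01 -0.04 -0.01] op 0.146 q [ 0.36  0.49 -0.58  1.77  0.32  0.98 -0.66]
  dpos [ 0.0017  0.0014 -0.034 ] ang [-1.38  0.   -0.  ]
```

Call:
jog_arm:
  rows:
    - {"angular":[-1.38,0,0],"delta_pos":[0.002,0.001,-0.034],"hand":5}
    - {"angular":[-1.38,0,0],"delta_pos":[0.002,0.001,-0.034],"hand":5}
    - {"angular":[-1.38,0,0],"delta_pos":[0.002,0.001,-0.034],"hand":5}
    - {"angular":[-1.38,0,0],"delta_pos":[0.002,0.001,-0.034],"hand":5}
    - {"angular":[-1.38,0,0],"delta_pos":[0.002,0.001,-0.034],"hand":5}
    - {"angular":[-1.38,0,0],"delta_pos":[0.002,0.001,-0.034],"hand":5}
    - {"angular":[-1.38,0,0],"delta_pos":[0.002,0.001,-0.034],"hand":5}
    - {"angular":[-1.38,0,0],"delta_pos":[0.002,0.001,-0.034],"hand":5}

```text
time_s: 14.75
tcp_pos: [597.9, 46.0, 164.4]
ee_rot: [0.691, 1.458, -0.692]
wrist_force: [-0.5, -0.1, -0.6]
opening: 0.151
```

```bash
python3 -c "
from h import *
plan([598.6,47.9,130],61)"
```

```text
t 14.75 at [597.9  46.  164.4] yaw 39.25 F [-0.5 -0.1 -0.6] tq [ 0.01 -0.    0.01] op 0.151 q [ 0.46  0.58 -0.8   1.73  0.48  1.03  0.18]
  dpos [ 0.0344  0.0017 -0.001 ] ang [-0.38  0.    0.  ]
```

Call:
jog_arm:
  rows:
    - {"angular":[-0.1,0,0],"delta_pos":[0.005,0.0017,-0.001],"hand":5}
    - {"angular":[-0.2,0,0],"delta_pos":[0.015,0.0017,-0.001],"hand":5}
    - {"angular":[-0.3,0,0],"delta_pos":[0.025,0.0017,-0.001],"hand":5}
    - {"angular":[-0.38,0,0],"delta_pos":[0.034,0.0017,-0.001],"hand":5}
    - {"angular":[-0.38,0,0],"delta_pos":[0.034,0.0017,-0.001],"hand":5}
    - {"angular":[-0.38,0,0],"delta_pos":[0.034,0.0017,-0.001],"hand":5}
    - {"angular":[-0.38,0,0],"delta_pos":[0.034,0.0017,-0.001],"hand":5}
    - {"angular":[-0.38,0,0],"delta_pos":[0.034,0.0017,-0.001],"hand":5}

```text
time_s: 15.42
tcp_pos: [599.0, 48.1, 131.0]
ee_rot: [0.403, 1.532, -0.403]
wrist_force: [0.1, 0.7, -1.5]
opening: 0.15
```

```bash
python3 -c "
from h import *
plan([598.6,47.9,100],61)
grab('wrist','w11'); crop('w11',200,100,440,330,3,'w11c')
grab('side','s3'); crop('s3',270,130,390,220,6,'s3c')
grab('scene','sc3'); crop('sc3',230,150,350,250,6,'sc3c')"
```

```text
t 15.4167 at [599.   48.1 131. ] yaw 60.56 F [ 0.1  0.7 -1.5] tq [ 0.01 -0.02  0.05] op 0.15 q [ 0.49  0.66 -0.85  1.75  0.58  1.01  0.47]
  dpos [ 0.031  -0.0004 -0.0003] ang [-0.008  0.001 -0.   ]
```

View pics/w11c.png

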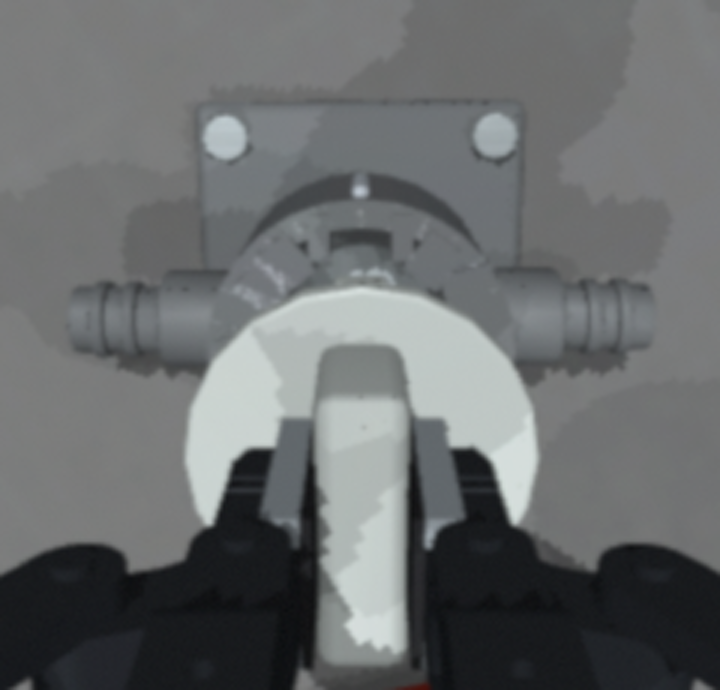

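View pics/s3c.png

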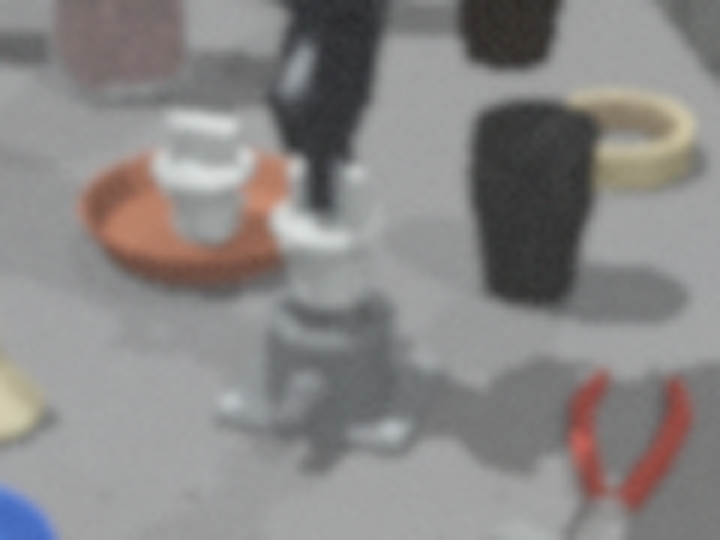

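View pics/sc3c.png

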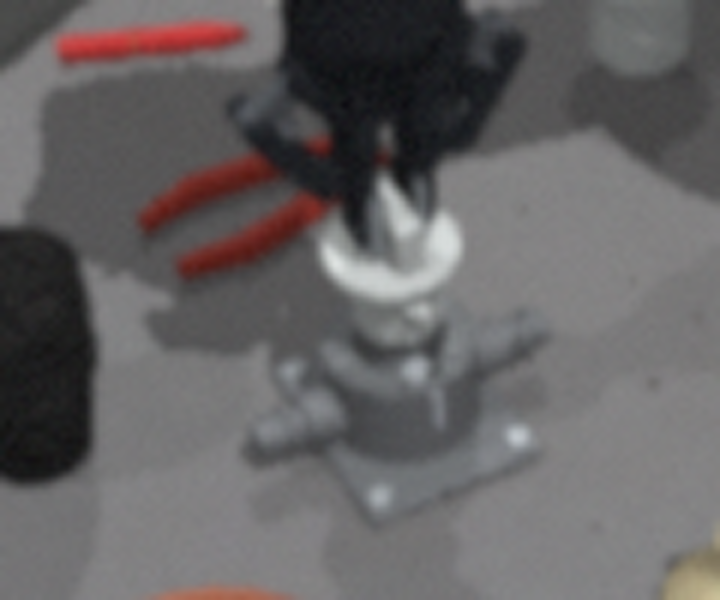

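The spare is held in the same place in the jaws as the used one was. The slot and rib, at column 361 of the crop, line up with the wing at column 361. Lowering in.

Call:
jog_arm:
  rows:
    - {"angular":[-0.008,0,0],"delta_pos":[0.005,-0.0003,-0.0003],"hand":5}
    - {"angular":[-0.008,0,0],"delta_pos":[0.01,-0.0003,-0.0003],"hand":5}
    - {"angular":[-0.008,0,0],"delta_pos":[0.016,-0.0003,-0.0003],"hand":5}
    - {"angular":[-0.008,0,0],"delta_pos":[0.022,-0.0003,-0.0003],"hand":5}
    - {"angular":[-0.008,0,0],"delta_pos":[0.027,-0.0003,-0.0003],"hand":5}
    - {"angular":[-0.008,0,0],"delta_pos":[0.03,-0.0003,-0.0003],"hand":5}
    - {"angular":[-0.008,0,0],"delta_pos":[0.031,-0.0003,-0.0003],"hand":5}
    - {"angular":[-0.008,0,0],"delta_pos":[0.031,-0.0003,-0.0003],"hand":5}

```text
time_s: 16.23
tcp_pos: [598.2, 47.9, 99.0]
ee_rot: [0.395, 1.535, -0.395]
wrist_force: [-0.5, -0.3, -0.9]
opening: 0.149
```

```bash
python3 -c "
from h import *
plan([598.7,48.0,87],61)"
```

```text
t 16.2333 at [598.2  47.9  99. ] yaw 61.14 F [-0.5 -0.3 -0.9] tq [-0.01  0.01 -0.  ] op 0.149 q [ 0.47  0.7  -0.83  1.77  0.61  0.96  0.46]
  dpos [0.012  0.0003 0.0004] ang [ 0.002 -0.     0.   ]
```

Call:
jog_arm:
  rows:
    - {"angular":[0,0,0],"delta_pos":[0.002,0.0002,0.0003],"hand":5}
    - {"angular":[0,0,0],"delta_pos":[0.004,0.0002,0.0003],"hand":5}
    - {"angular":[0,0,0],"delta_pos":[0.006,0.0002,0.0003],"hand":5}
    - {"angular":[0,0,0],"delta_pos":[0.008,0.0002,0.0003],"hand":5}
    - {"angular":[0,0,0],"delta_pos":[0.01,0.0002,0.0003],"hand":5}
    - {"angular":[0,0,0],"delta_pos":[0.012,0.0002,0.0003],"hand":5}
    - {"angular":[0,0,0],"delta_pos":[0.012,0.0002,0.0003],"hand":5}
    - {"angular":[0,0,0],"delta_pos":[0.012,0.0002,0.0003],"hand":5}

```text
time_s: 16.9
tcp_pos: [598.6, 48.0, 87.2]
ee_rot: [0.395, 1.535, -0.395]
wrist_force: [0.2, -0.4, -0.8]
opening: 0.148
```

```bash
python3 -c "
from h import *
plan([598.7,48.0,78],61)"
```

```text
t 16.9 at [598.6  48.   87.2] yaw 61.14 F [ 0.2 -0.4 -0.8] tq [-0.01  0.04 -0.01] op 0.148 q [ 0.46  0.71 -0.81  1.77  0.63  0.94  0.45]
  dpos [0.0092 0.0001 0.0001] ang [ 0.002 -0.     0.   ]
```

No contact force, so the lugs are through the slots. Pushing against the spring.

Call:
jog_arm:
  rows:
    - {"angular":[0,0,0],"delta_pos":[0.002,0,0],"hand":5}
    - {"angular":[0,0,0],"delta_pos":[0.004,0,0],"hand":5}
    - {"angular":[0,0,0],"delta_pos":[0.006,0,0],"hand":5}
    - {"angular":[0,0,0],"delta_pos":[0.0075,0,0],"hand":5}
    - {"angular":[0,0,0],"delta_pos":[0.009,0,0],"hand":5}
    - {"angular":[0,0,0],"delta_pos":[0.0098,0,0],"hand":5}
    - {"angular":[0,0,0],"delta_pos":[0.0098,0,0],"hand":5}
    - {"angular":[0,0,0],"delta_pos":[0.0098,0,0],"hand":5}

```text
time_s: 17.57
tcp_pos: [598.9, 48.0, 77.9]
ee_rot: [0.395, 1.534, -0.395]
wrist_force: [-2.5, -1.6, 10.6]
opening: 0.147
```

```bash
python3 -c "
from h import *
plan([598.7,48.0,78],61)
grab('wrist','w12'); crop('w12',200,100,440,330,3,'w12c')"
```

```text
t 17.5667 at [598.9  48.   77.9] yaw 61.14 F [-2.5 -1.6 10.6] tq [-0.24  0.65  0.02] op 0.147 q [ 0.45  0.72 -0.8   1.78  0.64  0.92  0.44]
  dpos [-0.0001 -0.0001 -0.0002] ang [ 0.002  0.001 -0.   ]
```

View pics/w12c.png

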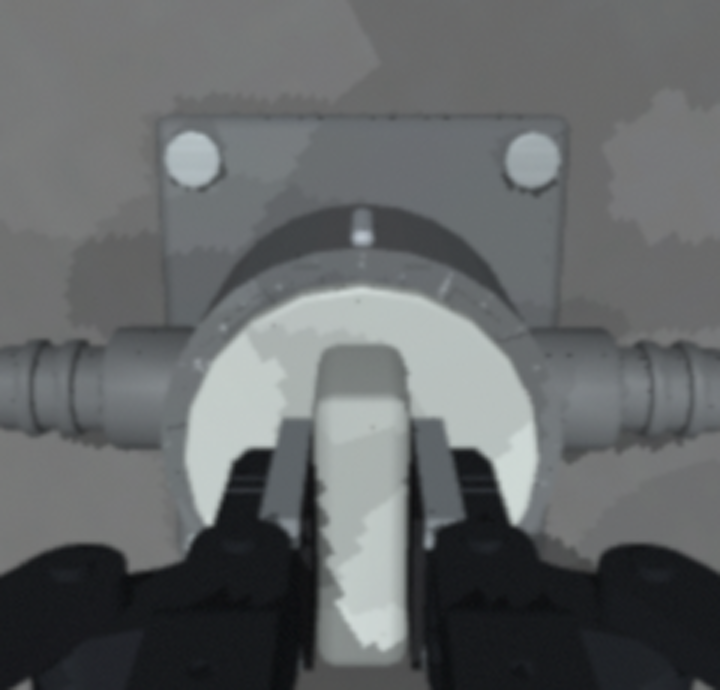

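Call:
jog_arm:
  rows:
    - {"angular":[0,0,0],"delta_pos":[0.0007,0,0],"hand":5}
    - {"angular":[0.09,0,0],"delta_pos":[0.0007,0,0],"hand":5}
    - {"angular":[0.18,0,0],"delta_pos":[0.0007,0,0],"hand":5}
    - {"angular":[0.27,0,0],"delta_pos":[0.0007,0,0],"hand":5}
    - {"angular":[0.36,0,0],"delta_pos":[0.0007,0,0],"hand":5}
    - {"angular":[0.45,0,0],"delta_pos":[0.0007,0,0],"hand":5}
    - {"angular":[0.54,0,0],"delta_pos":[0.0007,0,0],"hand":5}
    - {"angular":[0.63,0,0],"delta_pos":[0.0007,0,0],"hand":5}

```text
time_s: 18.28
tcp_pos: [599.7, 48.3, 77.9]
ee_rot: [0.886, 1.381, -0.883]
wrist_force: [-0.2, -0.2, 14.4]
opening: 0.152
```

```bash
python3 -c "
from h import *
plan([598.7,48.0,77.5],-14)"
```

```text
t 18.2833 at [599.7  48.3  77.9] yaw 24.8 F [-0.2 -0.2 14.4] tq [-0.02  0.03  0.16] op 0.152 q [ 0.36  0.67 -0.66  1.78  0.53  0.87 -0.11]
  dpos [ 0.0004 -0.0011 -0.0001] ang [ 0.677 -0.    -0.003]
```

Call:
jog_arm:
  rows:
    - {"angular":[0.1,0,0],"delta_pos":[0,-0.0005,0],"hand":5}
    - {"angular":[0.2,0,0],"delta_pos":[0,-0.0005,0],"hand":5}
    - {"angular":[0.3,0,0],"delta_pos":[0,-0.0005,0],"hand":5}
    - {"angular":[0.4,0,0],"delta_pos":[0,-0.0005,0],"hand":5}
    - {"angular":[0.5,0,0],"delta_pos":[0,-0.0005,0],"hand":5}
    - {"angular":[0.6,0,0],"delta_pos":[0,-0.0005,0],"hand":5}
    - {"angular":[0.67,0,0],"delta_pos":[0,-0.0005,0],"hand":5}
    - {"angular":[0.69,0,0],"delta_pos":[0,-0.0005,0],"hand":5}

```text
time_s: 18.95
tcp_pos: [599.3, 48.1, 77.9]
ee_rot: [1.398, 1.075, -1.394]
wrist_force: [0.6, 0.2, 13.8]
opening: 0.15
```

```bash
python3 -c "
from h import *
plan([598.7,48.0,77.5],-14)
grab('wrist','w13'); crop('w13',200,80,440,330,3,'w13c')"
```

```text
t 18.95 at [599.3  48.1  77.9] yaw -14.74 F [ 0.6  0.2 13.8] tq [-0.09 -0.07  0.19] op 0.15 q [ 0.25  0.63 -0.51  1.78  0.4   0.83 -0.7 ]
  dpos [ 0.0004 -0.0006  0.0002] ang [-0.013 -0.001 -0.003]
```

View pics/w13c.png

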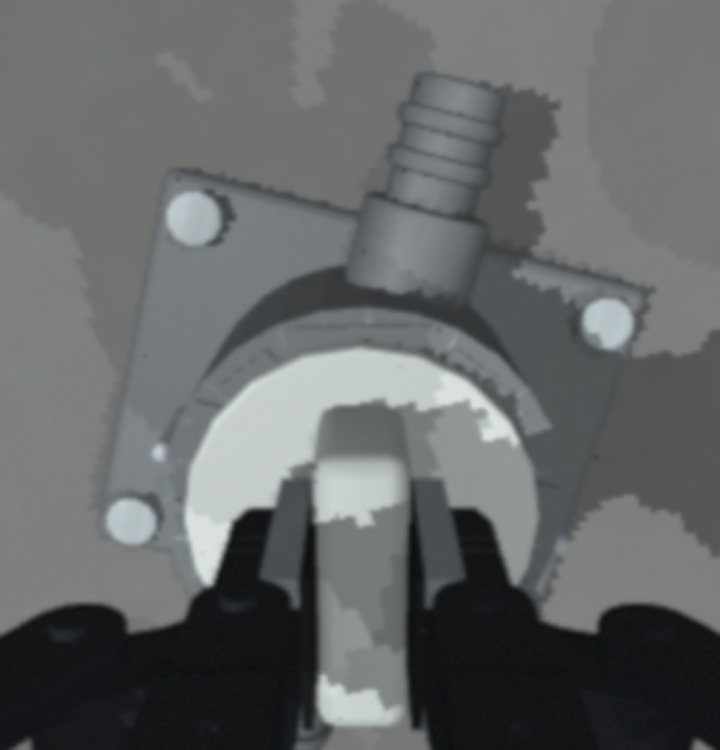

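The turn is complete at 75.7°. I'll let it rise into the notches, then release.

Call:
jog_arm:
  rows:
    - {"angular":[0,0,0],"delta_pos":[-0.0015,0,0],"hand":5}
    - {"angular":[0,0,0],"delta_pos":[-0.003,0,0],"hand":5}
    - {"angular":[0,0,0],"delta_pos":[-0.004,0,0],"hand":5}
    - {"angular":[0,0,0],"delta_pos":[-0.005,0,0],"hand":5}
    - {"angular":[0,0,0],"delta_pos":[-0.0055,0,0],"hand":5}
    - {"angular":[0,0,0],"delta_pos":[-0.0055,0,0],"hand":5}
    - {"angular":[0,0,0],"delta_pos":[-0.0055,0,0],"hand":5}
    - {"angular":[0,0,0],"delta_pos":[-0.0055,0,0],"hand":5}

```text
time_s: 19.67
tcp_pos: [598.7, 47.9, 82.5]
ee_rot: [1.394, 1.078, -1.392]
wrist_force: [3.7, 0.3, 5.7]
opening: 0.149
```

```bash
python3 -c "
from h import *
plan([598.7,48.0,83],-14)"
```

```text
t 19.6667 at [598.7  47.9  82.5] yaw -14.49 F [3.7 0.3 5.7] tq [ 0.23 -1.11  0.07] op 0.149 q [ 0.25  0.62 -0.51  1.78  0.39  0.84 -0.7 ]
  dpos [-0.0005 -0.     -0.0001] ang [-0.009 -0.001 -0.001]
```

Call:
jog_arm:
  rows:
    - {"angular":[0,0,0],"delta_pos":[-0.0005,0,0],"hand":5}
    - {"angular":[0,0,0],"delta_pos":[-0.0005,0,0],"hand":15}
    - {"angular":[0,0,0],"delta_pos":[-0.0005,0,0],"hand":25}
    - {"angular":[0,0,0],"delta_pos":[-0.0005,0,0],"hand":40}
    - {"angular":[0,0,0],"delta_pos":[-0.0005,0,0],"hand":50}
    - {"angular":[0,0,0],"delta_pos":[-0.0005,0,0],"hand":50}
    - {"angular":[0,0,0],"delta_pos":[-0.01,0,0],"hand":50}
    - {"angular":[0,0,0],"delta_pos":[-0.04,0,0],"hand":50}

```text
time_s: 20.33
tcp_pos: [596.0, 47.4, 119.8]
ee_rot: [1.389, 1.083, -1.398]
wrist_force: [-0.1, -0.9, -0.0]
opening: 0.5
```

Call:
jog_arm:
  rows:
    - {"angular":[0,0,0],"delta_pos":[-0.03,0,0],"hand":50}
    - {"angular":[0,0,0],"delta_pos":[-0.062,0,0],"hand":50}
    - {"angular":[0,0,0],"delta_pos":[-0.062,0,0],"hand":50}
    - {"angular":[0,0,0],"delta_pos":[-0.062,0,0],"hand":50}
    - {"angular":[0,0,0],"delta_pos":[-0.062,0,0],"hand":50}
    - {"angular":[0,0,0],"delta_pos":[-0.062,0,0],"hand":50}
    - {"angular":[0,0,0],"delta_pos":[-0.062,0,0],"hand":50}
    - {"angular":[0,0,0],"delta_pos":[-0.062,0,0],"hand":50}

```text
time_s: 21.0
tcp_pos: [597.8, 47.7, 183.6]
ee_rot: [1.392, 1.08, -1.394]
wrist_force: [-0.3, -0.1, 0.2]
opening: 0.499
```

```bash
python3 -c "
from h import *
plan([598.7,48.0,83],-14)
grab('wrist','w14'); crop('w14',250,95,400,270,3.4,'w14c')
grab('side','s4'); crop('s4',250,120,390,240,5,'s4c')"
```

```text
t 21.0 at [597.8  47.7 183.6] yaw -14.49 F [-0.3 -0.1  0.2] tq [0.   0.   0.01] op 0.499 q [ 0.3   0.49 -0.57  1.72  0.3   1.02 -0.63]
  dpos [ 0.1006  0.0009 -0.0005] ang [-0.008  0.     0.001]
```

View pics/w14c.png

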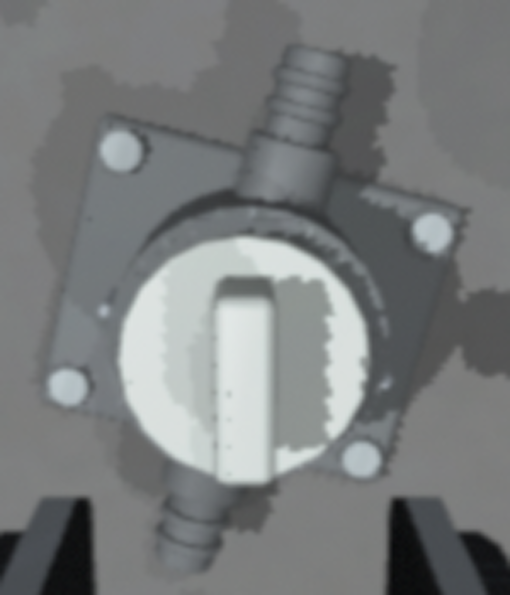

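View pics/s4c.png

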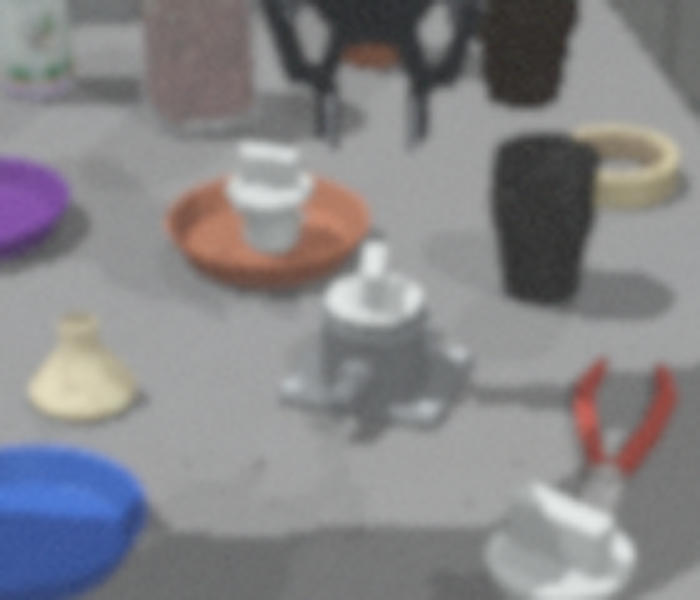

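Run:
```python
from h import *
w=load('w14')
c=lambda x,y:(x/3.4+250-.35,y/3.4+95-.35)
A=lambda p,z: atz(w,*c(*p),z)[:2]
for z in (90,95):
  W=[A(p,z) for p in [(216,300),(271,300),(219,483),(273,483)]]
  d=(W[0]+W[1]-W[2]-W[3])/2; print(z,np.mean(W,0),np.linalg.norm(d),np.degrees(np.arctan2(d[1],d[0])))
B=[A(p,11) for p in [(121,150),(433,232),(69,387),(362,460)]]; print(np.mean(B,0)); d=(B[0]+B[2]-B[1]-B[3])/2; print(np.degrees(np.arctan2(d[1],d[0])))
# height, side view: wing top same pixel as at start?
a=cv2.imread('pics/side0.png')[165:205,310:345].astype(float); b=cv2.imread('pics/s4.png')[165:205,310:345].astype(float); 
print(cv2.phaseCorrelate(a.mean(2),b.mean(2)), np.abs(a-b).mean())
d=load('s4'); print(proj(d,[[598.6,47.9,95],[598.6,47.9,90]]))
```

```text
90 [597.40606348  46.17372165] 42.761716122103955 76.31357945147616
95 [597.77582847  47.6600256 ] 41.81108403358655 76.31357945147613
[598.50530962  47.25868072]
150.86189607030153
((-0.28960171487284114, 0.07558274428906842), 0.9494377441519697) 3.2914285714285714
[[324.1474402  171.16514155]
 [324.1529707  172.53228657]]
```

The spare's pose matches the original locked one: 74.5° from the slots, and a side-view shift under 0.1 px vertically. Handing in.

```bash
python3 -c "
from h import *
print(workorder.finish_job())"
```

```text
the job is handed in; nothing more can be done
None
```

The filter is changed and the job was handed in after about 21 s of the 67 s. The hand-in returned no verdict.

I pushed the used cartridge down, turned it anticlockwise to the slots, lifted it out and stood it in the terracotta saucer. I then dropped the small white spare's lugs through the slots, pushed it fully down, turned it clockwise about 75° and let it spring up before releasing it.

**Spare in the head:**
- **Angle and position:** in the last pictures it sits about 74.5° clockwise of the slots and within about 1 mm of the head's axis.
- **Height:** it matches the original locked cartridge to within about 0.3 mm in the side view.
- **Lock:** I did not try turning it back. That it is locked rests on its angle, its height and the spring force when it rose.

**Used cartridge:** it stands upright in the saucer; it was let go about 1 mm from the saucer's measured centre.

**Gripper and other objects:** the gripper is clear, with no force reading. In the last side view the larger spare, rose, pots and secateurs looked undisturbed. The green look-alike was outside that view, and I did not measure any of them again.

No checks failed or disagreed.

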